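# Change the sediment jars under the stereo microscope

## Task

Draw the microscope's specimen carriage out to its loading stop and stand the larger, already examined jar it carries in the shallow white return tray. With the carriage still at the loading stop, stand every small jar waiting on the bench upright on the carriage's tray, then push the carriage fully home to its stop beneath the microscope. Have the lamp selector knob pointing at the long mark when you finish, and leave everything else on the bench where it is.

Things in the scene. Friction and masses are not known exactly. Their poses are not given: they have to be found in the camera images.
- slide: the stereo microscope with its specimen slide, one fixed unit. Origin on the bench under the middle of the slide; z up, y along the slide (from the loading end to the microscope end), x across it. Base plate 130 x 600 x 20 mm; the microscope's column stands at y = +375 mm
- ring_light (a point): centre of the underside of the microscope's black ring light, on the microscope's axis, at y = +135 mm of the slide and 240 mm above the bench; from there the head is up to 116 mm across, 195 mm further up it is 120 mm with eyepieces towards +x; fixed
- carriage (a joint): travel of the carriage along +y of the slide, in m: 0 at the loading stop (away from the microscope), 0.27 at the home stop (tray centred under the microscope). Light friction of about 2 N; it stays where it is left
- tray_mid (a point): middle of the carriage tray's floor, moving with the carriage; axes as slide. The aluminium tray is 72 x 266 mm inside (x by y), floor 42 mm above the bench, its rim 14 mm above the floor. It takes four small jars in a row along y
- handle_top (a point): centre of the top face of the carriage's black handle, an upright block 36 (x) x 18 (y) x 66 mm, top 105 mm above the bench, 193 mm from the tray's middle on the -y side; 46 mm of clear space between it and the tray's end. To be pinched from above across its 18 mm (fingers closing along y)
- lamp_box: grey box of the ring light's selector, fixed, 110 x 110 x 50 mm. Origin: centre of its underside. Four white marks on its top around the knob, at angles +0.9, +0.3, -0.3 and -0.9 rad from its x axis (counter-clockwise from above positive); the third, at -0.3, is long and broad (22 x 7 mm), the others are 10 x 3 mm
- knob (a joint): angle of the selector knob in rad, growing clockwise seen from above, range 0 to 1.8: it points at the marks at 0, 0.6, 1.2 (the long mark) and 1.8. It stays where it is left (friction 0.05 N m)
- knob_top (a point): centre of the top face of the knob's grip, on its axis, 85 mm above the bench: a black bar 50 x 14 mm, 30 mm tall; its long direction at knob angle q lies at 0.9 - q rad from the box's x axis, the pointing end bears a white line; x axis along the bar to the pointing end
- ret_in (a point): centre of the inner floor of the return tray: fixed shallow open white tray, 130 x 170 mm outside, 4 mm walls 25 mm high, floor about 4 mm above the bench; x across its 130 mm, y along its 170 mm
- seen_jar: the examined jar: upright lidded glass jar of sediment, 54 mm in diameter, 78 mm tall, about 0.13 kg with its weight low down, on the carriage tray at the start. Origin: centre of its underside, z up its axis
- jar1: a waiting jar (two to four of the four are present): upright lidded glass jar of sediment, 48 mm in diameter, 66 mm tall, about 0.13 kg with its weight low down, on the bench. Origin: centre of its underside, z up its axis
- jar2: a waiting jar (two to four of the four are present): upright lidded glass jar of sediment, 48 mm in diameter, 66 mm tall, about 0.13 kg with its weight low down, on the bench. Origin: centre of its underside, z up its axis
- jar3: a waiting jar (two to four of the four are present): upright lidded glass jar of sediment, 48 mm in diameter, 66 mm tall, about 0.13 kg with its weight low down, on the bench. Origin: centre of its underside, z up its axis
- jar4: a waiting jar (two to four of the four are present): upright lidded glass jar of sediment, 48 mm in diameter, 66 mm tall, about 0.13 kg with its weight low down, on the bench. Origin: centre of its underside, z up its axis
- forceps: bystander: steel forceps about 145 mm long, lying between the robot and the jars; to be left alone
- lens: bystander: black hand lens about 110 mm long, lying flat; to be left alone
- vial: bystander: white upright vial, 34 mm in diameter, 75 mm tall; to be left alone
- big_jar: bystander: large glass jar, 84 mm in diameter, 130 mm tall, beyond the slide; to be left alone
- dish: bystander: glass dish, 90 mm across, beyond the slide; to be left alone
- brush: bystander: brush, lying; to be left alone
Not all that is in view belongs to the job. Leave any brown look-alike of the lamp_box alone.

How it is judged:
By the outcome, as a careful person would: the job done as asked, in the order asked, and still so for the second after the job is handed in, with the robot touching nothing.
Of jar1, jar2, jar3, jar4 only 2 to 4 are there at a start; the rules pass over those that are not, and their reading is None.
At some moment in a run one of jar1, jar2, jar3, jar4, seen_jar may be knocked a few centimetres aside while the robot is not near it.
It also fails if it takes over 210 s, if anything falls off the work surface, if the arm or the gripper's body presses on something with over 40 N, if the wrist force passes 120 N, or if a joint passes its speed limit or range.

## Robot

A 7-joint arm with a two-finger parallel gripper is mounted at the origin on the work surface. World frame = base frame: x ahead of the robot, y to its left, z up, the work surface at z = 0. Lengths are in m, angles in rad, forces in N, time in s.
With the tool pointing down it reaches from about 0.425 to 1.025 m from the base axis. Payload 9.4 kg.
Tool frame: the origin (TCP) lies on the centre line of the jaws, within the pads' length; the fingertips stand 25 mm ahead of it and the grasp point (between the pads) lies 6 mm ahead of it (tip_reach is the distance from the TCP to the fingertips, in m); x points along the fingers, y is the direction in which the jaws open and shut, and the axes are right-handed (so a half turn about x gives the same grasp; the last joint's range is limited). The gripper opens to 85 mm and grips with 20 to 120 N. Pads are 22 mm wide; open, the fingers measure 114 mm over their backs; the gripper's body (76 mm by 85 mm) begins 54 mm behind the grasp point. The pads swing forward as they close: fully open they stand 13 mm farther back than shut.
Start: joints at [1.227, 0.599, -0.003, 1.599, 0.002, 0.943, -0.08], TCP at [0.191, -0.699, 0.256] pointing down, gripper open.
Joint ranges: [-2.57, 2.57], [-0.35, 1.97], [-1.29, 1.29], [0.11, 2.56], [-1.05, 4.19], [0.11, 1.86], [-2.63, 2.63]. Speed limits (rad/s): [2.22, 2.22, 3.01, 3.01, 3.14, 3.14, 3.14].

## Interface

Orientations are given as a unit quaternion [x, y, z, w].
In Python, from plant import state, get_image, sign_off, tip_reach gives the robot as it stands. The module is installed in compiled form; this text tells all that it offers.
- The arm moves only by the shell command python3 -m handwheel 'ROWS'. ROWS is a JSON object of lists of equal length, an entry for each row: "jaw": the gripper's target within -1 to 1 (fully open at 1, half-way at 0, shut at -1); "translation": the shift along the tool's x, y, z in m, a list of three; "yaw": the turn about the tool's x in rad. A call has 1 to 10 rows; each row is the pose to reach, as a shift and turn from the pose commanded when the call began, along the tool's axes at that moment; what a row does not reach only later rows make up. A row lasts 1/10 s, in which the tool goes at most 50 mm and 8.59 degrees, less where a joint would pass 70% of its speed; a pose out of reach is approached as far as the arm can. A call with a gripper value outside its range is refused whole. The fingers move at their own pace and stop on an object; the grip force is fixed at half the most. Time passes only in rows, so rows that repeat a pose let the fingers close. It gives the time, the measured TCP pose, the force and the opening at its end, in the units of the state.
- state(): the state, without advancing time (a new reading comes with each control period).
- get_image(name): name is "scene" or "top" or "wrist"; returns a dict with "pixels" (384x512x3 uint8, red, green, blue), "fov_y" (degrees; the focal length in pixels is half the picture's height over the tangent of half this angle, whatever the lens; pixels are square), "cx", "cy" (the principal point, pixels), "R" (3x3) and "t" (3): a world point X has camera coordinates R X + t. Camera axes: x right, y down, z forward; pixel columns grow to the right and rows downward; lengths in m; the calibration is good to about 2 mm. A picture is of the moment at which its call begins. There is no depth.
- sign_off(): hands the job in, once; it reports no verdict.
The state is a dict: "t": time; "joint_positions": joint angles; "dq": joint speeds; "joint_efforts": joint torques, N m; "tcp_pos": TCP position; "tcp_rot": TCP orientation; "wrist_force": force on the tool from outside, world axes, zero at the start; "moment": the same for the moment, N m; "width": opening from 0.0 (shut) to 1.0 (fully open).
Only numpy, scipy, OpenCV 4.12 (cv2) and the standard library are available. Lean on these libraries where they do the work, as an engineer would, in place of code of your own. Each camera call takes 0.05 s, during which the arm holds its last target.

## Working session

There is one attempt and no reset: what is moved stays moved. The work goes in short steps, Python scripts to look and compute and a shell command to move; the robot and the scene stay as the last step left them, time stands still between calls to the robot, and variables do not carry over. Pictures are saved under pics/ and viewed, and the job is handed in when it is done.

```bash
mkdir -p pics; ls
cat > h.py <<'E'
import numpy as np, cv2
from plant import state, get_image, tip_reach
def snap(n,f):
    d=get_image(n); cv2.imwrite('pics/'+f+'.png',cv2.cvtColor(d['pixels'],cv2.COLOR_RGB2BGR))
    np.savez('pics/'+f+'.npz',**{k:np.array(v) for k,v in d.items()}); return d
def load(f): return dict(np.load('pics/'+f+'.npz'))
def foc(d): return d['pixels'].shape[0]/2/np.tan(np.radians(float(d['fov_y']))/2)
def ray(d,u,v):
    f=foc(d); R=np.array(d['R']); t=np.array(d['t'])
    return -R.T@t, R.T@np.array([(u-float(d['cx']))/f,(v-float(d['cy']))/f,1])
def onz(d,u,v,z):
    o,r=ray(d,u,v); return o+r*(z-o[2])/r[2]
def proj(d,X):
    c=np.array(d['R'])@np.array(X)+np.array(d['t']); f=foc(d)
    return c[0]/c[2]*f+float(d['cx']), c[1]/c[2]*f+float(d['cy'])
E
python3 - <<'E'
from h import *
for n in ('scene','top','wrist'):
    d=snap(n,n+'0'); o,_=ray(d,0,0); print(n,d['fov_y'],d['cx'],d['cy'],o.round(3),np.array(d['R']).round(3).tolist())
print(state(),tip_reach)
E
```

```text
pics
scene 43.916427777126934 248.4050277136029 203.37616638573573 [ 1.14  -0.723  1.267] [[0.704, 0.71, -0.004], [0.577, -0.575, -0.58], [-0.415, 0.406, -0.815]]
top 49.72975942093526 257.5204039954154 185.26555522337858 [ 0.428 -0.183  1.343] [[0.008, -1.0, -0.027], [-0.993, -0.004, -0.122], [0.122, 0.028, -0.992]]
wrist 71.74680008764112 257.9352443438171 190.64430864647022 [ 0.269 -0.677  0.373] [[0.265, -0.964, -0.003], [-0.916, -0.252, 0.314], [-0.303, -0.08, -0.95]]
{'t': 0.15, 'joint_positions': array([ 1.22729561,  0.59994715, -0.00257897,  1.59993025,  0.00182028,
        0.94290517, -0.07979115]), 'dq': array([ 5.36027926e-04, -2.32660408e-03, -4.32334745e-04, -1.59707391e-03,
       -5.32384665e-05,  6.72246401e-04, -2.28979453e-04]), 'joint_efforts': array([ 2.40285612e-03, -7.76995611e+01,  1.56647488e+00, -2.58237755e+01,
        1.24846929e-02,  6.79488847e-03, -4.38874750e-06]), 'tcp_pos': array([ 0.19107221, -0.69903837,  0.25561629]), 'tcp_rot': array([-0.70072487, -0.09449597,  0.70091347, -0.09367758]), 'wrist_force': array([-0.64318825, -0.41350398,  0.88830703]), 'moment': array([0.06463993, 0.02393388, 0.02381131]), 'width': 0.9960747214609696} 0.025
```

View pics/scene0.png

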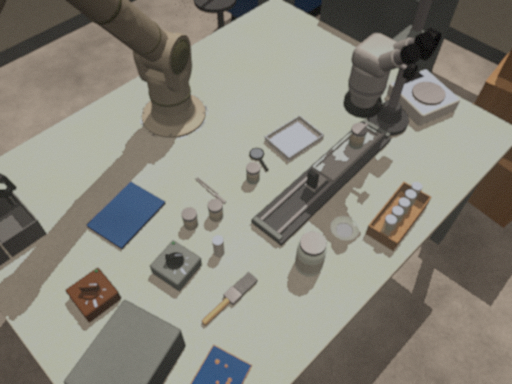

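View pics/top0.png

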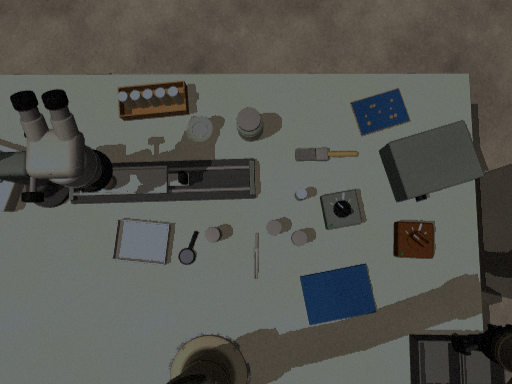

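View pics/wrist0.png

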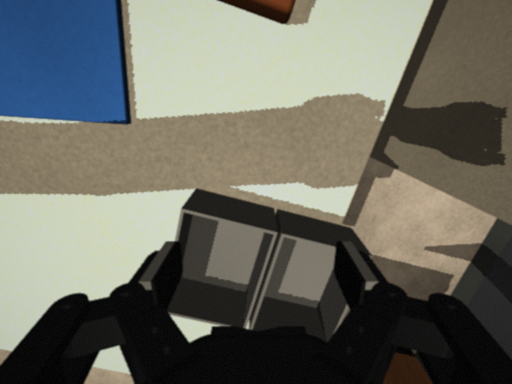

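Run:
```python
from h import *
a=cv2.imread('pics/top0.png'); cv2.imwrite('pics/top0z.png',cv2.resize(a[140:275,60:380],None,fx=2.5,fy=2.5,interpolation=cv2.INTER_CUBIC))
a=cv2.imread('pics/scene0.png'); cv2.imwrite('pics/scene0z.png',cv2.resize(a[100:300,140:400],None,fx=3,fy=3,interpolation=cv2.INTER_CUBIC))
```

```text
(no output)
```

View pics/top0z.png

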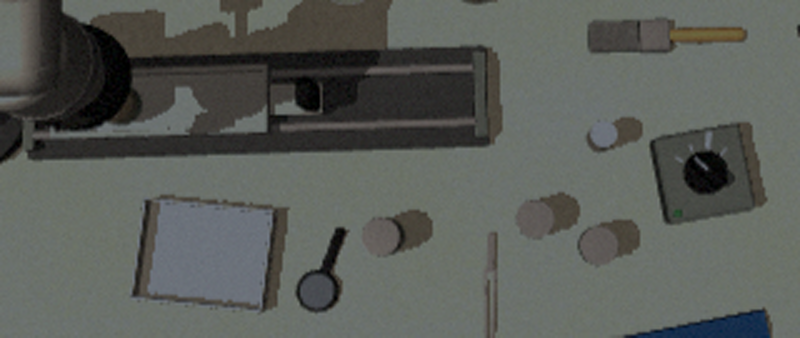

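View pics/scene0z.png

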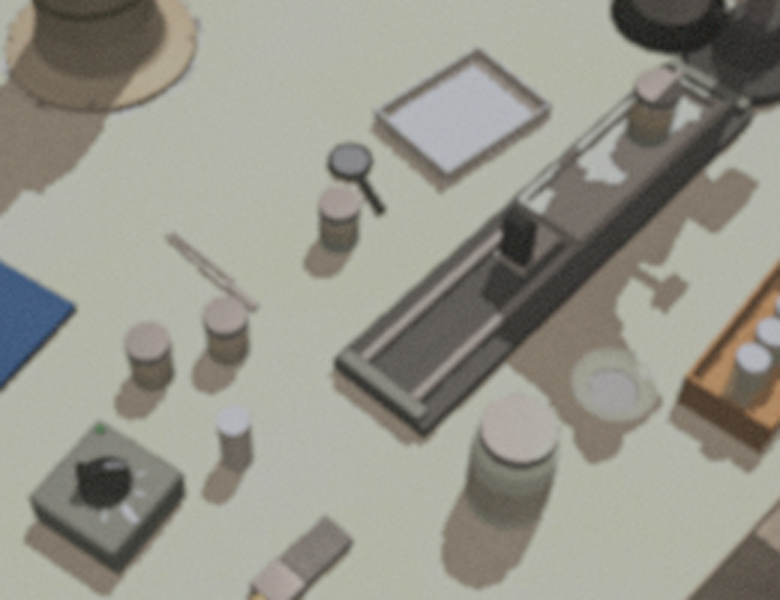

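```bash
cat >> h.py <<'E'
def tri(da,pa,db,pb):
    o1,r1=ray(da,*pa); o2,r2=ray(db,*pb); r1/=np.linalg.norm(r1); r2/=np.linalg.norm(r2)
    s=np.linalg.lstsq(np.stack([r1,-r2],1),o2-o1,rcond=None)[0]
    a=o1+s[0]*r1;b=o2+s[1]*r2
    return (a+b)/2, np.linalg.norm(a-b)
E
python3 - <<'E'
from h import *
T=load('top0');S=load('scene0')
tz=lambda p:((p[0]+.5)/2.5-.5+60,(p[1]+.5)/2.5-.5+140)
sz=lambda p:((p[0]+.5)/3-.5+140,(p[1]+.5)/3-.5+100)
for n,t,s,z in [('jA',(383,236),(340,202),.066),('jB',(535,218),(226,316),.066),('jC',(599,244),(148,341),.066),('vial',(603,135),(235,420),.075),('handle',(309,93),(519,216),.105),('knob',(708,170),(104,478),.085)]:
    p,e=tri(T,tz(t),S,sz(s)); print(n,p.round(4),round(e,4),'top@z',onz(T,*tz(t),z).round(4)[:2],'sc@z',onz(S,*sz(s),z).round(4)[:2])
print('seen scene lid',onz(S,*sz((658,86)),.120))
for n,pts,z in [('base',[(487,46),(493,143),(30,157)],.02),('ret',[(147,198),(288,209),(268,311),(134,298)],.025),('box',[(650,141),(746,124),(761,203),(668,223)],.05),('long',[(708,134),(708,150)],.05),('tip',[(695,159),(705,170)],.085)]:
    print(n,[onz(T,*tz(p),z).round(4)[:2].tolist() for p in pts])
for n,pts,z in [('ret',[(478,51),(550,106),(447,187),(376,115)],.025),('base',[(337,362),(425,430)],.02),('trayend',[(517,200),(580,240)],.056),('box',[(100,424),(184,480),(119,557),(33,497)],.05),('long',[(123,507),(136,522)],.05),]:
    print('S',n,[onz(S,*sz(p),z).round(4)[:2].tolist() for p in pts])
E
```

```text
jA [ 0.4335 -0.0106  0.0636] 0.0025 top@z [ 0.4327 -0.0119] sc@z [ 0.4356 -0.0109]
jB [ 0.4561 -0.1986  0.0585] 0.0002 top@z [ 0.456  -0.1984] sc@z [ 0.4603 -0.2019]
jC [ 0.4248 -0.2772  0.0614] 0.0007 top@z [ 0.425  -0.2765] sc@z [ 0.4273 -0.2791]
vial [ 0.5591 -0.2812  0.0679] 0.0018 top@z [ 0.5578 -0.2814] sc@z [ 0.563  -0.2831]
handle [0.6054 0.078  0.1109] 0.0066 top@z [0.6042 0.0765] sc@z [0.6043 0.0851]
knob [ 0.5163 -0.4111  0.0628] 0.0002 top@z [ 0.5149 -0.407 ] sc@z [ 0.5278 -0.4169]
seen scene lid [0.59835685 0.32466711 0.12      ]
base [[0.6788, -0.136], [0.5524, -0.1448], [0.5311, 0.4555]]
ret [[0.4789, 0.298], [0.4661, 0.1158], [0.3379, 0.1371], [0.3525, 0.3084]]
box [[0.5531, -0.3418], [0.575, -0.4615], [0.4768, -0.4778], [0.4514, -0.3629]]
long [[0.5623, -0.4141], [0.5422, -0.4137]]
tip [[0.5281, -0.3916], [0.5148, -0.4034]]
S ret [[0.3613, 0.303], [0.4832, 0.2946], [0.4818, 0.1151], [0.3473, 0.138]]
S base [[0.5597, -0.1395], [0.6807, -0.1347]]
S trayend [[0.5653, 0.1349], [0.65, 0.1404]]
S box [[0.4599, -0.3718], [0.5658, -0.3545], [0.5841, -0.4513], [0.4776, -0.4692]]
S long [[0.5467, -0.415], [0.5676, -0.4165]]
```

```bash
cat >> h.py <<'E'
from scipy.spatial.transform import Rotation as Ro
def plan(x,y,z,close=None):
    "TCP target; close = world angle of jaw-closing line"
    s=state(); M=Ro.from_quat(s['tcp_rot']).as_matrix(); p=np.array(s['tcp_pos'])
    d=M.T@(np.array([x,y,z])-p); cur=np.arctan2(M[1,1],M[0,1])
    print('t',round(s['t'],2),'tcp',p.round(4),'toolx',M[:,0].round(3),'closing',round(cur,3),'w',round(s['width'],3),'F',np.array(s['wrist_force']).round(1),'j7',s['joint_positions'][6].round(2))
    print('  translation',d.round(4))
    if close is not None:
        e=(close-cur+np.pi/2)%np.pi-np.pi/2
        print('  yaw (about tool x, down):',round(-e,3),'or',round(-e+np.pi*np.sign(e),3))
E
python3 -c "
from h import *
plan(0.605,0.079,0.22,np.pi/2+.036)"
```

```text
t 0.15 tcp [ 0.1911 -0.699   0.2556] toolx [-0.     0.001 -1.   ] closing -1.304 w 0.996 F [-0.6 -0.4  0.9] j7 -0.08
  translation [ 0.0363 -0.6413 -0.6045]
  yaw (about tool x, down): 0.231 or -2.911
```

```bash
python3 -m handwheel '{"jaw":[1,1,1,1,1,1,1,1,1,1],"translation":[[0,-0.36,-0.34],[0,-0.36,-0.34],[0,-0.36,-0.34],[0,-0.36,-0.34],[0,-0.36,-0.34],[0,-0.36,-0.34],[0,-0.36,-0.34],[0,-0.36,-0.34],[0,-0.36,-0.34],[0,-0.36,-0.34]],"yaw":[0.05,0.1,0.15,0.2,0.23,0.23,0.23,0.23,0.23,0.23]}'
python3 -c "
from h import *
plan(0.605,0.05,0.24,np.pi/2+.036)"
```

```text
t: 1.15
tcp_pos: [0.4249, -0.2601, 0.2563]
tcp_rot: [0.707, 0.013, -0.707, 0.013]
wrist_force: [-0.1, -1.4, 0.6]
width: 0.998
t 1.15 tcp [ 0.4249 -0.2601  0.2563] toolx [ 0.  0. -1.] closing -1.533 w 0.998 F [-0.1 -1.4  0.6] j7 -1.09
  translation [ 0.0164 -0.3032 -0.1916]
  yaw (about tool x, down): 0.002 or -3.14
```

```bash
python3 -m handwheel '{"jaw":[1,1,1,1,1,1,1,1,1,1],"translation":[[0,-0.3,-0.19],[0,-0.3,-0.19],[0,-0.3,-0.19],[0,-0.3,-0.19],[0,-0.3,-0.19],[0,-0.3,-0.19],[0,-0.3,-0.19],[0,-0.3,-0.19],[0,-0.3,-0.19],[0,-0.3,-0.19]],"yaw":[0,0,0,0,0,0,0,0,0,0]}'
python3 -c "
from h import *
plan(0.605,0.079,0.24,np.pi/2+.036)
snap('wrist','w1');snap('scene','s1')"
```

```text
t: 2.15
tcp_pos: [0.6023, 0.043, 0.2559]
tcp_rot: [-0.707, -0.012, 0.707, -0.013]
wrist_force: [-0.9, -1.5, -0.3]
width: 0.996
t 2.15 tcp [0.6023 0.043  0.2559] toolx [-0.001 -0.001 -1.   ] closing -1.535 w 0.996 F [-0.9 -1.5 -0.3] j7 -1.72
  translation [ 0.0159 -0.0358 -0.004 ]
  yaw (about tool x, down): -0.0 or 3.141
```

View pics/w1.png

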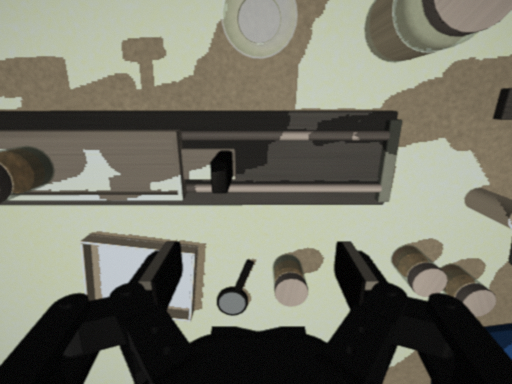

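View pics/s1.png

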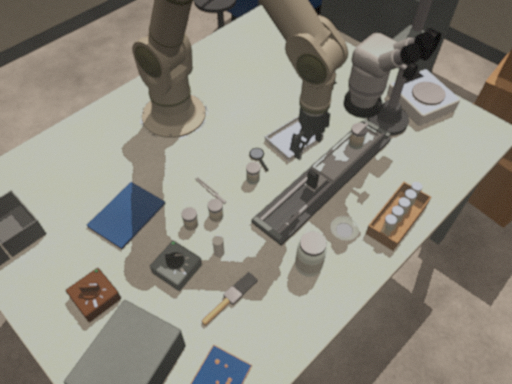

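Run:
```python
from h import *
W=load('w1');S=load('s1')
print(ray(W,0,0)[0].round(3))
print(proj(S,[0.602,0.043,0.23]),proj(S,[.605,.079,.105]),proj(W,[.605,.079,.105]),proj(W,[.602,.043,.23]))
a=cv2.imread('pics/w1.png'); cv2.imwrite('pics/w1z.png',cv2.resize(a[90:220,100:300],None,fx=4,fy=4,interpolation=cv2.INTER_CUBIC))
```

```text
[0.683 0.047 0.373]
(np.float64(307.0669943941841), np.float64(151.80634366456886)) (np.float64(311.5461725498242), np.float64(172.85632616044015)) (np.float64(224.59313600936454), np.float64(179.74708454105576)) (np.float64(259.2098804753789), np.float64(243.17857057732897))
```

View pics/w1z.png

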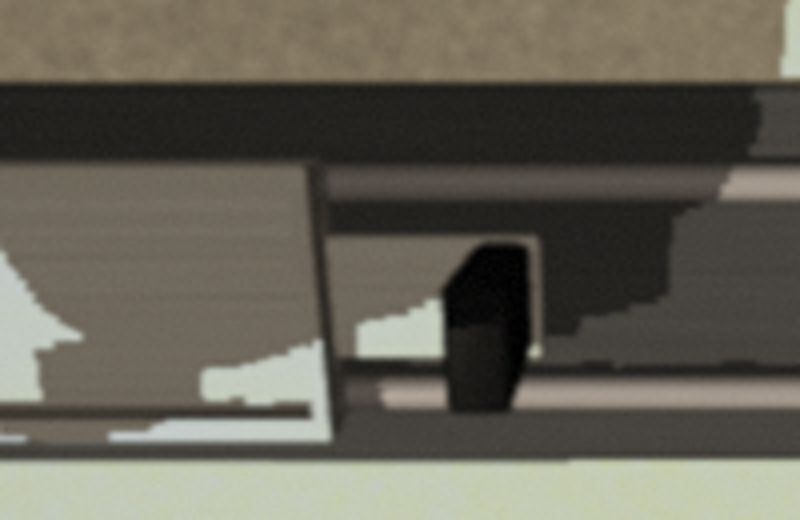

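Run:
```python
from h import *
W=load('w1')
for p in [(480,348),(447,290),(447,410),(512,410)]:
    print(onz(W,100+p[0]/4-.4,90+p[1]/4-.4,.105).round(4))
print([onz(W,*q,.02).round(4)[:2] for q in [(399,111),(384,203),(2,203),(2,113)]])
print('trayend rim', [onz(W,100+p[0]/4-.4,90+p[1]/4-.4,.056).round(4)[:2] for p in [(310,163),(331,440)]])
# seen jar 
a=cv2.imread('pics/s1.png'); 
plan(.605,.083,.256,np.pi/2+.03)
```

```text
[0.6082 0.0842 0.105 ]
[0.6234 0.0926 0.105 ]
[0.5908 0.0932 0.105 ]
[0.5914 0.0758 0.105 ]
[array([ 0.6796, -0.1333]), array([ 0.5541, -0.1376]), array([0.5341, 0.4063]), array([0.6586, 0.3735])]
trayend rim [array([0.6489, 0.1403]), array([0.5624, 0.1388])]
t 2.25 tcp [0.6023 0.0424 0.2563] toolx [-0.001 -0.001 -1.   ] closing -1.536 w 0.996 F [-0.  -0.5  0.6] j7 -1.72
  translation [ 0.0002 -0.0405 -0.004 ]
  yaw (about tool x, down): 0.004 or -3.137
```

```bash
python3 -m handwheel '{"jaw":[1,1,1,1,1,1,1,1,1,1],"translation":[[0,-0.04,-0.005],[0,-0.04,-0.005],[0.05,-0.04,-0.005],[0.09,-0.04,-0.005],[0.13,-0.04,-0.005],[0.16,-0.04,-0.005],[0.16,-0.04,-0.005],[0.16,-0.04,-0.005],[0.16,-0.04,-0.005],[0.16,-0.04,-0.005]],"yaw":[0,0,0,0,0,0,0,0,0,0]}'
python3 -m handwheel '{"jaw":[-1,-1,-1,-1,-1,-1,-1,-1,-1,-1],"translation":[[0,0,0],[0,0,0],[0,0,0],[0,0,0],[0,0,0],[0,0,0],[0,0,0],[0,0,0],[0,0,0],[0,0,0]],"yaw":[0,0,0,0,0,0,0,0,0,0]}'
python3 -c "
from h import *
plan(.6165,-.165,.095,np.pi/2+.036);snap('wrist','w2')"
```

```text
t: 3.25
tcp_pos: [0.6075, 0.0843, 0.0982]
tcp_rot: [0.708, 0.013, -0.706, 0.013]
wrist_force: [0.9, -0.5, -0.7]
width: 1.003
t: 4.25
tcp_pos: [0.6065, 0.0846, 0.0964]
tcp_rot: [0.707, 0.013, -0.707, 0.013]
wrist_force: [-1.4, -0.2, 5.6]
width: 0.198
t 4.25 tcp [0.6065 0.0846 0.0964] toolx [ 0.  0. -1.] closing -1.534 w 0.198 F [-1.4 -0.2  5.6] j7 -1.8
  translation [ 0.0014  0.2498 -0.0008]
  yaw (about tool x, down): 0.001 or -3.141
```

View pics/w2.png

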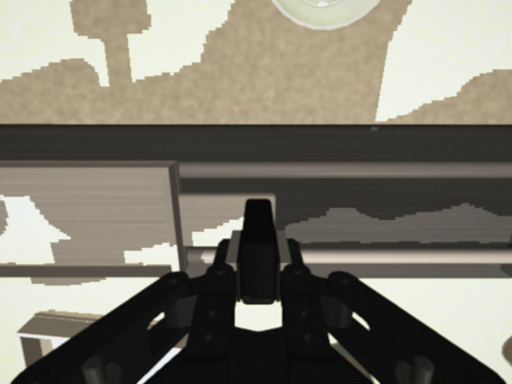

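```bash
python3 -m handwheel '{"jaw":[-1,-1,-1,-1,-1,-1,-1,-1,-1,-1],"translation":[[0,0.003,0],[0,0.009,0],[0,0.018,0],[0,0.028,0],[0,0.038,0],[0,0.049,0],[0,0.06,0],[0,0.07,0],[0,0.08,0],[0,0.09,0]],"yaw":[0,0,0,0,0,0,0,0,0,0]}'
python3 -m handwheel '{"jaw":[-1,-1,-1,-1,-1,-1,-1,-1,-1,-1],"translation":[[0,0.01,0],[0,0.021,0],[0,0.032,0],[0,0.043,0],[0,0.054,0],[0,0.065,0],[0,0.076,0],[0,0.086,0],[0,0.096,0],[0,0.106,0]],"yaw":[0,0,0,0,0,0,0,0,0,0]}'
python3 -c "
from h import *
plan(.6165,-.165,.095,np.pi/2+.036)"
```

```text
t: 5.3
tcp_pos: [0.6098, -0.0051, 0.0964]
tcp_rot: [-0.707, -0.013, 0.707, -0.013]
wrist_force: [-1.2, 1.6, 5.8]
width: 0.201
t: 6.3
tcp_pos: [0.6136, -0.1111, 0.0964]
tcp_rot: [-0.707, -0.013, 0.707, -0.013]
wrist_force: [-1.8, 2.7, 6.4]
width: 0.203
t 6.3 tcp [ 0.6136 -0.1111  0.0964] toolx [-0.     0.001 -1.   ] closing -1.534 w 0.203 F [-1.8  2.7  6.4] j7 -1.53
  translation [ 0.0014  0.054  -0.0009]
  yaw (about tool x, down): 0.001 or -3.14
```

Continue slowly until the stop shows in the force.

```bash
python3 -m handwheel '{"jaw":[-1,-1,-1,-1,-1,-1,-1,-1,-1,-1],"translation":[[0,0.008,0],[0,0.016,0],[0,0.022,0],[0,0.028,0],[0,0.033,0],[0,0.038,0],[0,0.042,0],[0,0.045,0],[0,0.047,0],[0,0.049,0]],"yaw":[0,0,0,0,0,0,0,0,0,0]}'
python3 -m handwheel '{"jaw":[-1,-1,-1,-1,-1,-1],"translation":[[0,0.002,0],[0,0.004,0],[0,0.006,0],[0,0.007,0],[0,0.008,0],[0,0.008,0]],"yaw":[0,0,0,0,0,0]}'
python3 -c "
from h import *
plan(.6165,-.165,.095,np.pi/2+.036);snap('scene','s3')"
```

```text
t: 7.3
tcp_pos: [0.6154, -0.16, 0.0964]
tcp_rot: [-0.707, -0.013, 0.707, -0.013]
wrist_force: [-2.8, 3.4, 5.3]
width: 0.202
t: 7.9
tcp_pos: [0.6156, -0.1651, 0.0964]
tcp_rot: [-0.707, -0.015, 0.707, -0.013]
wrist_force: [-3.9, 11.0, 8.3]
width: 0.202
t 7.9 tcp [ 0.6156 -0.1651  0.0964] toolx [-0.001  0.003 -1.   ] closing -1.532 w 0.202 F [-3.9 11.   8.3] j7 -1.45
  translation [ 0.0014 -0.     -0.0009]
  yaw (about tool x, down): 0.003 or -3.139
```

View pics/s3.png

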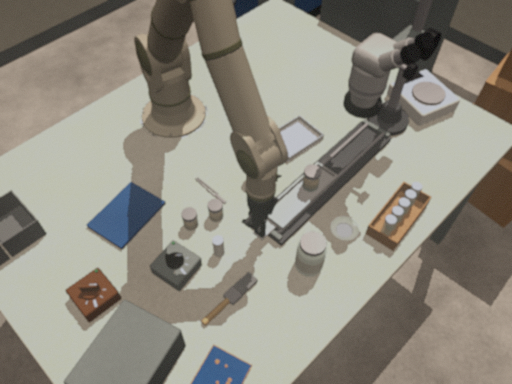

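```bash
python3 -m handwheel '{"jaw":[0,0,0,0,0,0,0,1,1,1],"translation":[[0,-0.003,0],[0,-0.003,0],[0,-0.003,0],[0,-0.003,0],[-0.04,-0.003,0],[-0.08,-0.003,0],[-0.12,-0.003,0],[-0.15,-0.003,0],[-0.15,-0.05,0],[-0.15,-0.05,0]],"yaw":[0,0,0,0,0,0,0,0,0,0]}'
python3 -c "
from h import *
plan(.607,.077,.25,.036);snap('scene','s4');snap('top','t4');snap('wrist','w4')"
```

```text
t: 8.95
tcp_pos: [0.6146, -0.1125, 0.2476]
tcp_rot: [0.708, 0.016, -0.706, 0.014]
wrist_force: [-0.5, 0.5, -0.1]
width: 0.972
t 8.95 tcp [ 0.6146 -0.1125  0.2476] toolx [ 0.002  0.003 -1.   ] closing -1.528 w 0.972 F [-0.5  0.5 -0.1] j7 -1.5
  translation [-0.0019 -0.1896 -0.0005]
  yaw (about tool x, down): -1.564 or 1.577
```

View pics/w4.png

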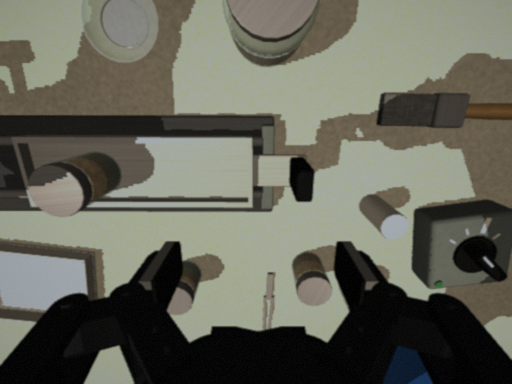

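View pics/t4.png

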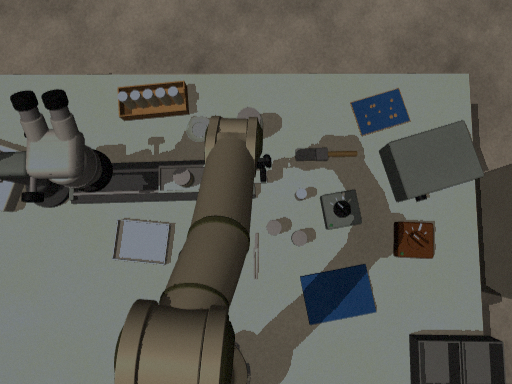

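View pics/s4.png

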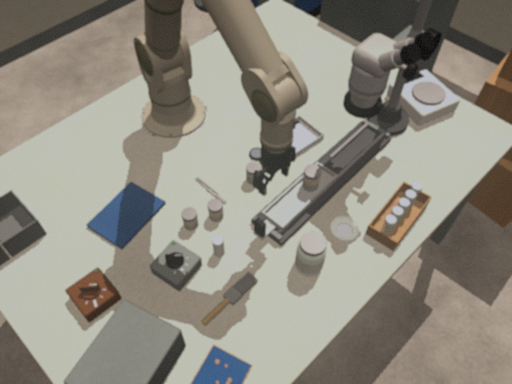

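Run:
```python
from h import *
W=load('w4');T=load('t4');S=load('s4')
print('W',onz(W,57.5,191,.12).round(4),'T',onz(T,181.5,177.5,.12).round(4), tri(W,(57.5,191),T,(181.5,177.5)))
a=cv2.imread('pics/w4.png'); 
z=cv2.resize(a[100:220,0:160],None,fx=5,fy=5,interpolation=cv2.INTER_CUBIC);cv2.imwrite('pics/w4a.png',z)
z=cv2.resize(a[190:300,400:512],None,fx=5,fy=5,interpolation=cv2.INTER_CUBIC);cv2.imwrite('pics/w4b.png',z)
b=cv2.imread('pics/s4.png')[155:200,290:335];cv2.imwrite('pics/s4a.png',cv2.resize(b,None,fx=8,fy=8,interpolation=cv2.INTER_CUBIC))
```

```text
W [0.606  0.0779 0.12  ] T [0.6002 0.0788 0.12  ] (array([0.60249462, 0.08140534, 0.11358406]), np.float64(0.003654160839688861))
```

View pics/w4a.png

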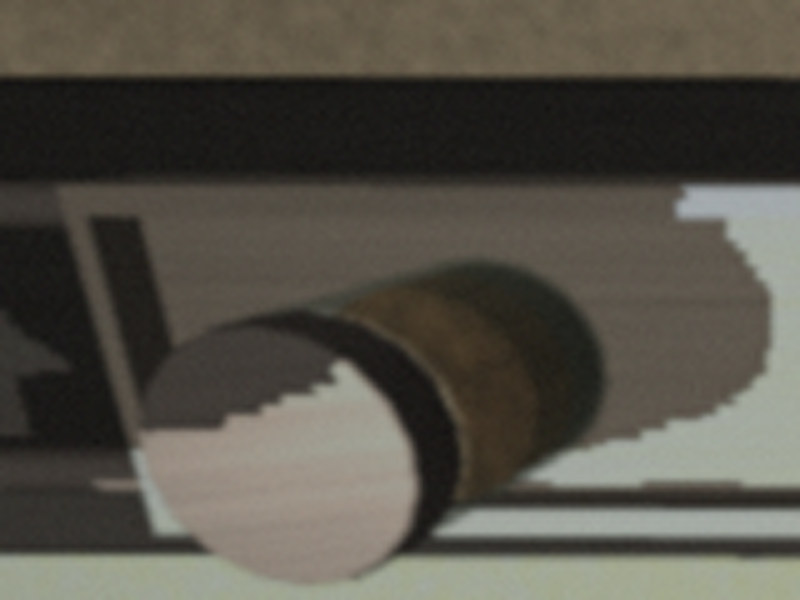

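View pics/w4b.png

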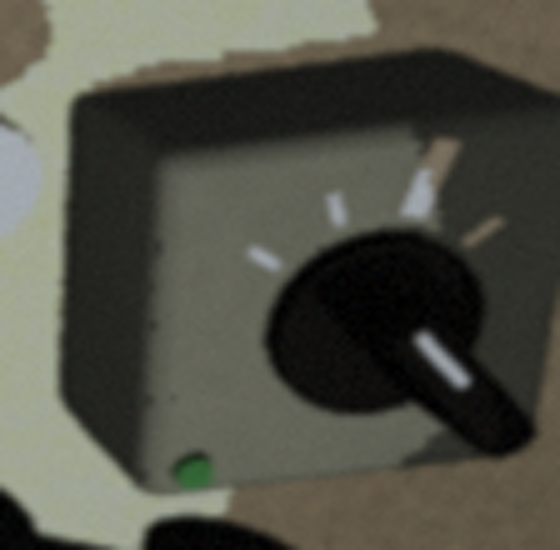

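View pics/s4a.png

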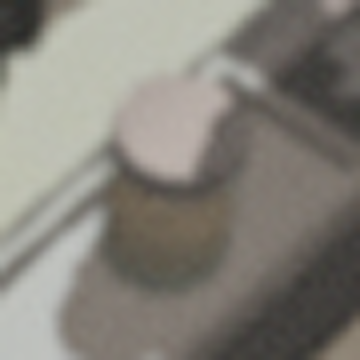

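```bash
python3 -m handwheel '{"jaw":[1,1,1,1,1,1,1,1,1,1],"translation":[[0,-0.05,0],[0,-0.1,0],[0,-0.14,0],[0,-0.17,0],[0,-0.191,0],[0,-0.191,0],[0,-0.191,0],[0,-0.191,0],[0,-0.191,0],[0,-0.191,0]],"yaw":[-0.14,-0.28,-0.42,-0.56,-0.7,-0.84,-0.98,-1.12,-1.26,-1.4]}'
python3 -m handwheel '{"jaw":[1,1,1],"translation":[[0,0,0],[0,0,0],[0,0,0]],"yaw":[-0.1,-0.164,-0.164]}'
python3 -c "
from h import *
plan(.6055,.079,.095,.036);snap('wrist','w5')"
```

```text
t: 10.1
tcp_pos: [0.6072, 0.0709, 0.2456]
tcp_rot: [-0.531, -0.466, 0.532, -0.466]
wrist_force: [0.8, -0.8, 0.1]
width: 0.999
t: 10.4
tcp_pos: [0.6072, 0.0709, 0.2455]
tcp_rot: [0.492, 0.507, -0.493, 0.507]
wrist_force: [0.2, -0.2, -0.0]
width: 1.001
t 10.4 tcp [0.6072 0.0709 0.2455] toolx [-0.001 -0.    -1.   ] closing 0.029 w 1.001 F [ 0.2 -0.2 -0. ] j7 -0.53
  translation [ 0.1505 -0.0013 -0.0082]
  yaw (about tool x, down): -0.007 or 3.134
```

View pics/w5.png

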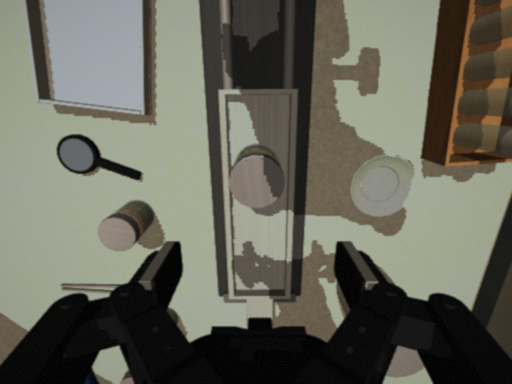

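Run:
```python
from h import *
W=load('w5')
print('seen',onz(W,257,181,.12).round(4)); print('jA',onz(W,118,233,.066).round(4))
print('tray rim corners',[onz(W,*p,.056).round(4)[:2] for p in [(219,89),(298,89),(295,298),(226,300)]])
print('ret in near corner',[onz(W,*p,.025).round(4)[:2] for p in [(145,113),(39,103)]])
print('lens',onz(W,140,176,0).round(3),onz(W,77,153,0).round(3))
```

```text
seen [0.6061 0.0818 0.12  ]
jA [ 0.4354 -0.0063  0.066 ]
tray rim corners [array([0.5623, 0.1655]), array([0.6477, 0.168 ]), array([ 0.6646, -0.106 ]), array([ 0.5677, -0.1124])]
ret in near corner [array([0.4671, 0.1367]), array([0.34  , 0.1445])]
lens [0.441 0.049 0.   ] [0.358 0.08  0.   ]
```

```bash
python3 -m handwheel '{"jaw":[1,1,1,1,1,1,1,1,1,1],"translation":[[0,-0.001,-0.011],[0.03,-0.001,-0.011],[0.07,-0.001,-0.011],[0.11,-0.001,-0.011],[0.14,-0.001,-0.011],[0.15,-0.001,-0.011],[0.15,-0.001,-0.011],[0.15,-0.001,-0.011],[0.15,-0.001,-0.011],[0.15,-0.001,-0.011]],"yaw":[0,0,0,0,0,0,0,0,0,0]}'
python3 -m handwheel '{"jaw":[-1,-1,-1,-1,-1,-1,-1,-1],"translation":[[0,0,0],[0,0,0],[0,0,0],[0,0,0],[0,0,0],[0,0,0],[0,0,0],[0,0,0]],"yaw":[0,0,0,0,0,0,0,0]}'
python3 -c "
from h import *
plan(.411,.22,.057,0);snap('wrist','w6')"
```

```text
t: 11.45
tcp_pos: [0.6064, 0.0835, 0.0977]
tcp_rot: [0.493, 0.507, -0.492, 0.508]
wrist_force: [-0.6, 0.7, -0.1]
width: 1.0
t: 12.25
tcp_pos: [0.6058, 0.0834, 0.097]
tcp_rot: [0.493, 0.507, -0.492, 0.508]
wrist_force: [-1.0, -0.8, 7.0]
width: 0.619
t 12.25 tcp [0.6058 0.0834 0.097 ] toolx [ 0.001 -0.    -1.   ] closing 0.03 w 0.619 F [-1.  -0.8  7. ] j7 -0.69
  translation [ 0.0398 -0.1907 -0.1424]
  yaw (about tool x, down): 0.03 or -3.112
```

View pics/w6.png

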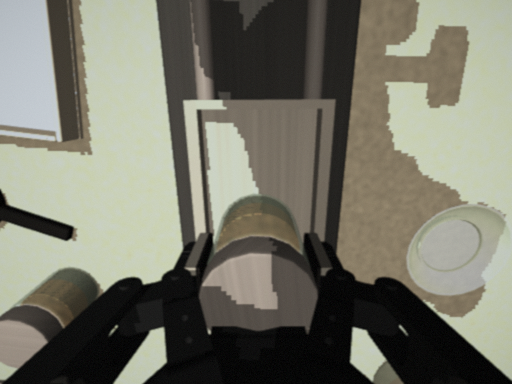

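```bash
python3 -m handwheel '{"jaw":[-1,-1,-1,-1,-1,-1,-1,-1,-1,-1],"translation":[[-0.02,0,0],[-0.05,0,0],[-0.08,0,0],[-0.1,0,0],[-0.1,-0.03,-0.02],[-0.1,-0.06,-0.045],[-0.1,-0.1,-0.07],[-0.1,-0.13,-0.1],[-0.1,-0.16,-0.12],[-0.1,-0.18,-0.135]],"yaw":[0,0,0,0,0,0,0,0,0,0]}'
python3 -c "
from h import *
plan(.411,.22,.06,-.05);snap('wrist','w7');snap('scene','s7')"
```

```text
t: 13.3
tcp_pos: [0.4193, 0.2141, 0.1964]
tcp_rot: [0.492, 0.508, -0.492, 0.508]
wrist_force: [1.4, 1.1, -2.4]
width: 0.621
t 13.3 tcp [0.4193 0.2141 0.1964] toolx [-0.001 -0.    -1.   ] closing 0.032 w 0.621 F [ 1.4  1.1 -2.4] j7 -0.98
  translation [ 0.1364 -0.008  -0.0062]
  yaw (about tool x, down): 0.082 or -3.06
```

View pics/w7.png

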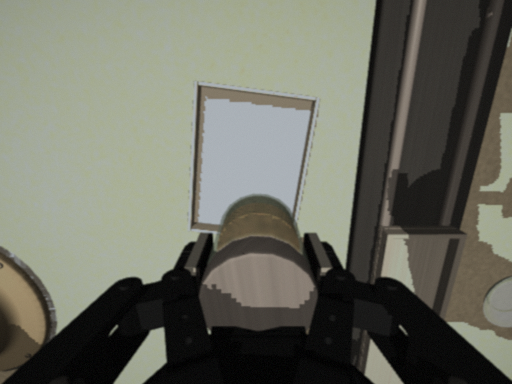

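View pics/s7.png

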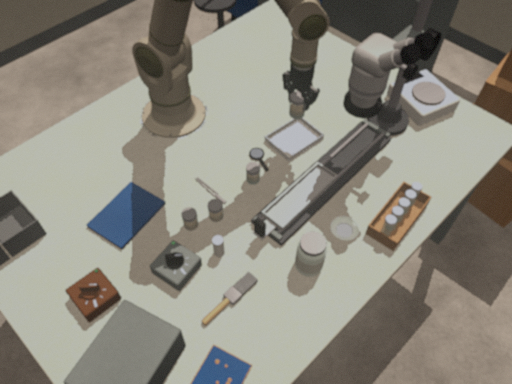

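Run:
```python
from h import *
W=load('w7');S=load('s7')
P=[onz(W,*p,.025).round(4)[:2] for p in [(196,82),(317,98),(192,230)]]
print(P,(P[1]+P[2])/2)
P=[onz(S,*p,.025).round(4)[:2] for p in [(296,118),(323,136),(292,158),(265,139)]]
print(P,np.mean(P,0))
```

```text
[array([0.3537, 0.3136]), array([0.4773, 0.3024]), array([0.3422, 0.1477])] [0.40975 0.22505]
[array([0.3581, 0.2901]), array([0.4863, 0.2909]), array([0.4778, 0.1365]), array([0.3506, 0.1346])] [0.4182   0.213025]
```

```bash
python3 -m handwheel '{"jaw":[-1,-1,-1,-1,-1,-1,-1,-1,-1,-1],"translation":[[0,-0.008,-0.007],[0.03,-0.008,-0.007],[0.06,-0.008,-0.007],[0.09,-0.008,-0.007],[0.11,-0.008,-0.007],[0.12,-0.008,-0.007],[0.128,-0.008,-0.007],[0.132,-0.008,-0.007],[0.135,-0.008,-0.007],[0.135,-0.008,-0.007]],"yaw":[0,0,0,0,0,0,0,0,0,0]}'
python3 -c "
from h import *
plan(.411,.221,.06,0)"
```

```text
t: 14.4
tcp_pos: [0.4137, 0.2199, 0.0615]
tcp_rot: [0.493, 0.507, -0.492, 0.507]
wrist_force: [-0.5, -0.0, -1.6]
width: 0.615
t 14.4 tcp [0.4137 0.2199 0.0615] toolx [ 0.001  0.    -1.   ] closing 0.03 w 0.615 F [-0.5 -0.  -1.6] j7 -1.25
  translation [ 0.0015 -0.0027 -0.0012]
  yaw (about tool x, down): 0.03 or -3.112
```

```bash
python3 -m handwheel '{"jaw":[-1,-1,-1,0.5,0.5,0.5,0.6,0.6,0.6,0.6],"translation":[[0.0015,0,0],[0.003,0,0],[0.003,0,0],[0.003,0,0],[0.003,0,0],[0.003,0,0],[-0.03,0,0],[-0.07,0,0],[-0.11,0,0],[-0.15,0,0]],"yaw":[0,0,0,0,0,0,0,0,0,0]}'
python3 -c "
from h import *
plan(.435,-.009,.21,0.036);snap('scene','s8');snap('wrist','w8')"
```

```text
t: 15.4
tcp_pos: [0.413, 0.2195, 0.2127]
tcp_rot: [0.492, 0.508, -0.493, 0.507]
wrist_force: [1.4, -0.3, -0.6]
width: 0.802
t 15.4 tcp [0.413  0.2195 0.2127] toolx [-0.001 -0.    -1.   ] closing 0.03 w 0.802 F [ 1.4 -0.3 -0.6] j7 -0.99
  translation [0.0027 0.0151 0.2291]
  yaw (about tool x, down): -0.006 or 3.136
```

View pics/s8.png

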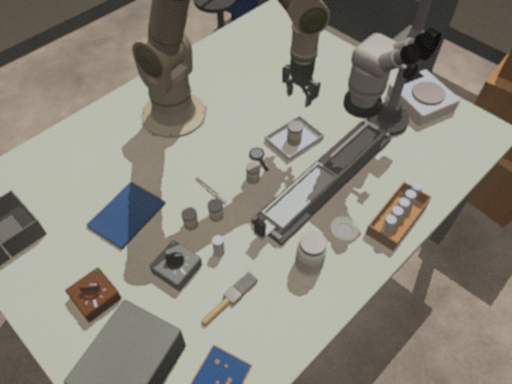

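View pics/w8.png

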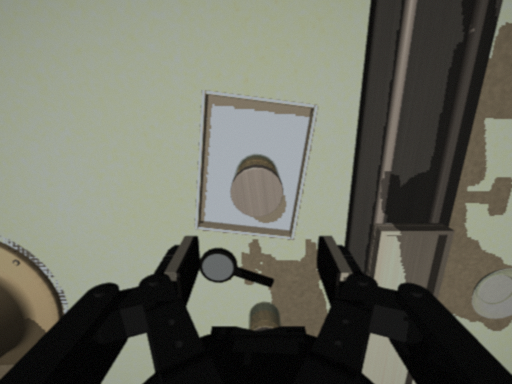

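```bash
python3 -m handwheel '{"jaw":[1,1,1,1,1,1,1,1,1,1],"translation":[[0,0.015,0.05],[0,0.015,0.1],[0,0.015,0.15],[0,0.015,0.2],[0,0.015,0.229],[0,0.015,0.229],[0,0.015,0.229],[0,0.015,0.229],[0,0.015,0.229],[0,0.015,0.229]],"yaw":[0,0,0,0,0,0,0,0,0,0]}'
python3 -c "
from h import *
plan(.4345,-.010,.052,0.036);snap('scene','s9');snap('wrist','w9')
a=cv2.imread('pics/s9.png')[130:250,160:300];cv2.imwrite('pics/s9z.png',cv2.resize(a,None,fx=5,fy=5,interpolation=cv2.INTER_CUBIC))"
```

```text
t: 16.5
tcp_pos: [0.4354, -0.0075, 0.2113]
tcp_rot: [0.492, 0.508, -0.492, 0.508]
wrist_force: [-0.2, 0.1, -0.1]
width: 1.002
t 16.5 tcp [ 0.4354 -0.0075  0.2113] toolx [ 0.  0. -1.] closing 0.032 w 1.002 F [-0.2  0.1 -0.1] j7 -0.5
  translation [ 0.1593 -0.001   0.0025]
  yaw (about tool x, down): -0.004 or 3.138
```

View pics/s9z.png

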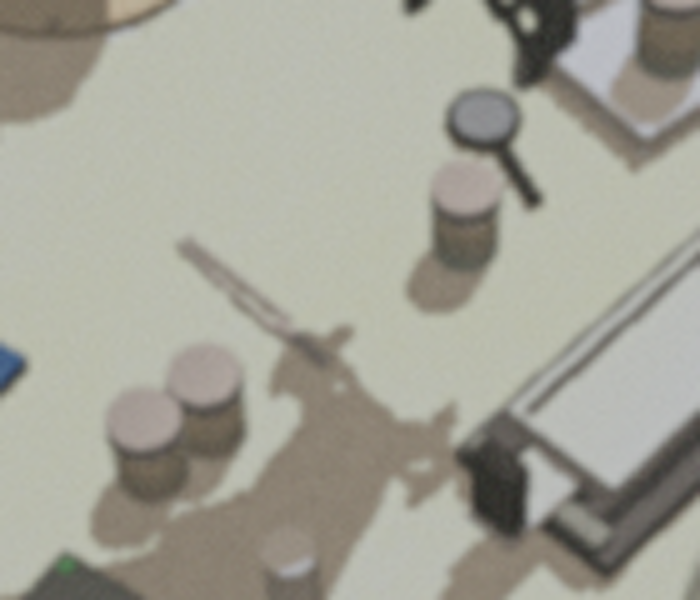

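View pics/w9.png

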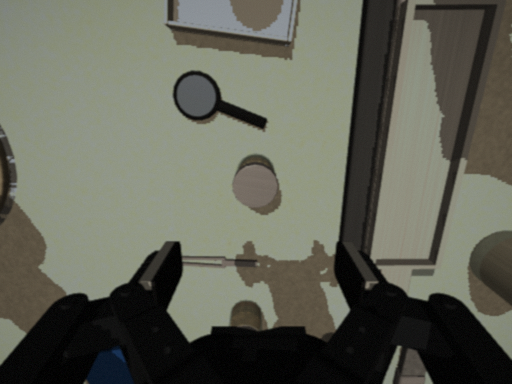

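Run:
```python
from h import *
W=load('w9');S=load('s9')
print('jA',onz(W,255.5,186,.066).round(4), 'jA S',onz(S,160+465/5-.4,130+188/5-.4,.066).round(4))
print('B',onz(S,160+205/5-.4,130+376/5-.4,.066).round(4),'C',onz(S,160+144/5-.4,130+420/5-.4,.066).round(4))
plan(.4345,-.0085,.052,0.036)
```

```text
jA [ 0.4332 -0.0079  0.066 ] jA S [ 0.4353 -0.0125  0.066 ]
B [ 0.4283 -0.2329  0.066 ] C [ 0.4267 -0.2811  0.066 ]
t 16.6 tcp [ 0.4354 -0.0079  0.2113] toolx [ 0.  0. -1.] closing 0.032 w 1.001 F [-0.2  1.2 -0.6] j7 -0.5
  translation [ 0.1593 -0.0009  0.0006]
  yaw (about tool x, down): -0.004 or 3.137
```

Jar A is directly below; B has been knocked to about (0.428, -0.233), next to C. Grasping A now.

```bash
python3 -m handwheel '{"jaw":[1,1,1,1,1,1,1,1,1,1],"translation":[[0.03,-0.001,0.001],[0.06,-0.001,0.001],[0.1,-0.001,0.001],[0.13,-0.001,0.001],[0.15,-0.001,0.001],[0.159,-0.001,0.001],[0.159,-0.001,0.001],[0.159,-0.001,0.001],[0.159,-0.001,0.001],[0.159,-0.001,0.001]],"yaw":[0,0,0,0,0,0,0,0,0,0]}'
python3 -m handwheel '{"jaw":[-1,-1,-1,-1,-1,-1,-1,-1],"translation":[[0,0,0],[0,0,0],[0,0,0],[0,0,0],[0,0,0],[0,0,0],[0,0,0],[0,0,0]],"yaw":[0,0,0,0,0,0,0,0]}'
python3 -c "
from h import *
plan(.606,.111,.17,0.036);snap('wrist','w10')"
```

```text
t: 17.6
tcp_pos: [0.4347, -0.0098, 0.0529]
tcp_rot: [0.493, 0.507, -0.492, 0.508]
wrist_force: [-0.2, -0.1, -0.7]
width: 1.001
t: 18.4
tcp_pos: [0.4343, -0.0099, 0.0527]
tcp_rot: [0.493, 0.507, -0.492, 0.508]
wrist_force: [-1.6, 0.5, 9.7]
width: 0.549
t 18.4 tcp [ 0.4343 -0.0099  0.0527] toolx [ 0.001 -0.    -1.   ] closing 0.03 w 0.549 F [-1.6  0.5  9.7] j7 -0.88
  translation [-0.1172  0.1753 -0.1157]
  yaw (about tool x, down): -0.006 or 3.135
```

View pics/w10.png

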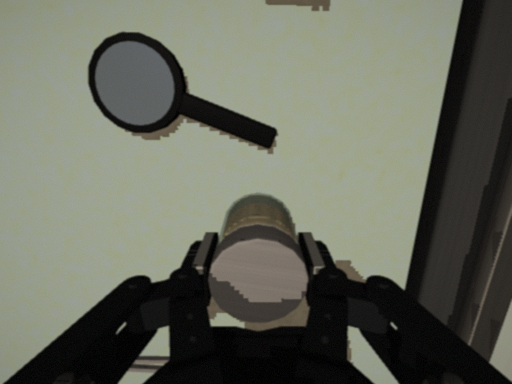

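```bash
python3 -m handwheel '{"jaw":[-1,-1,-1,-1,-1,-1,-1,-1,-1,-1],"translation":[[-0.02,0,0],[-0.05,0,0],[-0.09,0,0],[-0.117,0.02,-0.015],[-0.117,0.05,-0.035],[-0.117,0.08,-0.055],[-0.117,0.11,-0.075],[-0.117,0.14,-0.095],[-0.117,0.165,-0.11],[-0.117,0.175,-0.116]],"yaw":[0,0,0,0,0,0,0,0,0,0]}'
python3 -m handwheel '{"jaw":[-1,-1,-1],"translation":[[0,0,0],[0,0,0],[0,0,0]],"yaw":[0,0,0]}'
python3 -c "
from h import *
plan(.606,.1125,.0955,0.036);snap('wrist','w11')
snap('scene','s11')"
```

```text
t: 19.45
tcp_pos: [0.6075, 0.1134, 0.169]
tcp_rot: [0.493, 0.508, -0.492, 0.508]
wrist_force: [-0.9, -0.2, -2.0]
width: 0.543
t: 19.75
tcp_pos: [0.6045, 0.1102, 0.1691]
tcp_rot: [0.492, 0.507, -0.493, 0.507]
wrist_force: [0.2, -0.2, -1.3]
width: 0.547
t 19.75 tcp [0.6045 0.1102 0.1691] toolx [-0.001 -0.001 -1.   ] closing 0.029 w 0.547 F [ 0.2 -0.2 -1.3] j7 -0.71
  translation [ 0.0736  0.0017 -0.0024]
  yaw (about tool x, down): -0.007 or 3.135
```

View pics/w11.png

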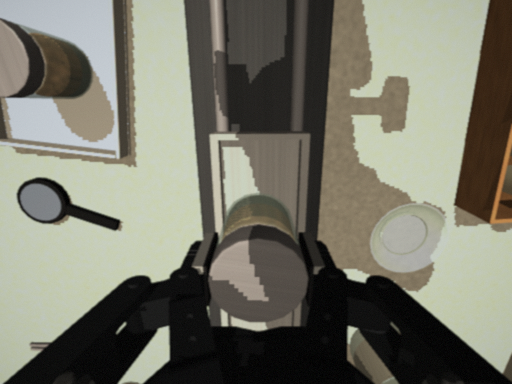

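```bash
python3 -m handwheel '{"jaw":[-1,-1,-1,-1,-1,-1,-1,-1,-1],"translation":[[0,0.002,-0.002],[0.02,0.002,-0.002],[0.04,0.002,-0.002],[0.055,0.002,-0.002],[0.064,0.002,-0.002],[0.069,0.002,-0.002],[0.072,0.002,-0.002],[0.073,0.002,-0.002],[0.073,0.002,-0.002]],"yaw":[0,0,0,0,0,0,0,0,0]}'
python3 -c "
from h import *
plan(.606,.1125,.0955,0.036)"
```

```text
t: 20.75
tcp_pos: [0.608, 0.1137, 0.0967]
tcp_rot: [0.493, 0.507, -0.492, 0.508]
wrist_force: [-0.3, 0.4, -0.4]
width: 0.551
t 20.75 tcp [0.608  0.1137 0.0967] toolx [ 0.001  0.    -1.   ] closing 0.03 w 0.551 F [-0.3  0.4 -0.4] j7 -0.79
  translation [ 0.0011 -0.002   0.0011]
  yaw (about tool x, down): -0.006 or 3.136
```

```bash
python3 -m handwheel '{"jaw":[-1,-1,-1,0.5,0.5,0.5,0.6,0.6,0.6,0.6],"translation":[[0.001,-0.001,0],[0.002,-0.001,0],[0.002,-0.001,0],[0.002,-0.001,0],[0.002,-0.001,0],[0.002,-0.001,0],[-0.03,0,0],[-0.07,0,0],[-0.11,0,0],[-0.14,0,0]],"yaw":[0,0,0,0,0,0,0,0,0,0]}'
python3 -c "
from h import *
plan(.428,-.11,.235,0.036)"
```

```text
t: 21.75
tcp_pos: [0.608, 0.1138, 0.2386]
tcp_rot: [0.493, 0.507, -0.492, 0.508]
wrist_force: [0.1, -0.1, -0.8]
width: 0.805
t 21.75 tcp [0.608  0.1138 0.2386] toolx [ 0.001  0.001 -1.   ] closing 0.03 w 0.805 F [ 0.1 -0.1 -0.8] j7 -0.65
  translation [ 0.0032 -0.1867  0.2183]
  yaw (about tool x, down): -0.006 or 3.136
```

```bash
python3 -m handwheel '{"jaw":[1,1,1,1,1,1,1,1,1,1],"translation":[[0,-0.18,0.36],[0,-0.18,0.36],[0,-0.18,0.36],[0,-0.18,0.36],[0,-0.18,0.36],[0,-0.18,0.36],[0,-0.18,0.36],[0,-0.18,0.36],[0,-0.18,0.36],[0,-0.18,0.36]],"yaw":[0,0,0,0,0,0,0,0,0,0]}'
python3 -c "
from h import *
plan(.428,-.233,.052,0.036);snap('wrist','w12')
snap('scene','s12')"
```

```text
t: 22.75
tcp_pos: [0.4379, -0.2531, 0.2362]
tcp_rot: [0.493, 0.507, -0.493, 0.506]
wrist_force: [0.8, -0.5, -0.4]
width: 0.999
t 22.75 tcp [ 0.4379 -0.2531  0.2362] toolx [-0. -0. -1.] closing 0.026 w 0.999 F [ 0.8 -0.5 -0.4] j7 0.03
  translation [ 0.1842 -0.0093 -0.0204]
  yaw (about tool x, down): -0.01 or 3.132
```

View pics/w12.png

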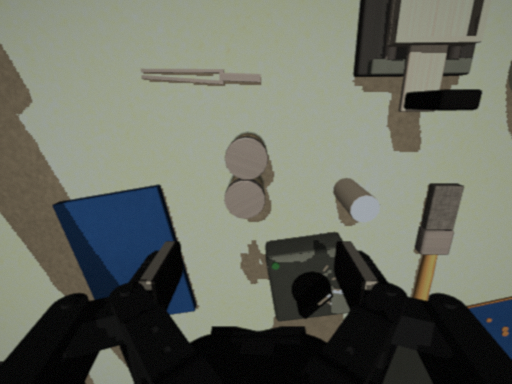

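View pics/s12.png

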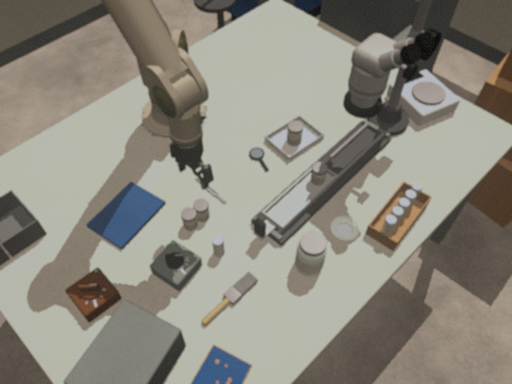

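Run:
```python
from h import *
W=load('w12');S=load('s12')
print('B',onz(W,246,157,.066).round(4),'C',onz(W,245,198,.066).round(4),'vial',onz(W,365,208,.075).round(4))
print('B',onz(S,201,205.5,.066).round(4),'forc',onz(W,261,79,0.005).round(4))
B=onz(W,246,157,.066)
plan(B[0],B[1],.0525,.03)
```

```text
B [ 0.4244 -0.2281  0.066 ] C [ 0.4239 -0.2758  0.066 ] vial [ 0.5599 -0.2809  0.075 ]
B [ 0.4312 -0.2338  0.066 ] forc [ 0.4389 -0.1437  0.005 ]
t 22.85 tcp [ 0.4392 -0.2507  0.2364] toolx [ 0.001  0.    -1.   ] closing 0.031 w 1.0 F [-1.  -0.2  0.2] j7 0.03
  translation [ 0.1839 -0.0142 -0.023 ]
  yaw (about tool x, down): 0.001 or -3.141
```

```bash
python3 -m handwheel '{"jaw":[1,1,1,1,1,1,1,1,1,1],"translation":[[0,-0.014,-0.022],[0,-0.014,-0.022],[0.04,-0.014,-0.022],[0.08,-0.014,-0.022],[0.12,-0.014,-0.022],[0.15,-0.014,-0.022],[0.17,-0.014,-0.022],[0.183,-0.014,-0.022],[0.183,-0.014,-0.022],[0.183,-0.014,-0.022]],"yaw":[0,0,0,0,0,0,0,0,0,0]}'
python3 -m handwheel '{"jaw":[-1,-1,-1,-1,-1,-1,-1,-1],"translation":[[0,0,0],[0,0,0],[0,0,0],[0,0,0],[0,0,0],[0,0,0],[0,0,0],[0,0,0]],"yaw":[0,0,0,0,0,0,0,0]}'
python3 -c "
from h import *
plan(.6095,.027,.17,0.036);snap('wrist','w13')"
```

```text
t: 23.85
tcp_pos: [0.4248, -0.229, 0.0534]
tcp_rot: [0.492, 0.508, -0.492, 0.508]
wrist_force: [0.1, 0.8, -0.2]
width: 1.001
t: 24.65
tcp_pos: [0.4242, -0.2304, 0.0542]
tcp_rot: [0.493, 0.507, -0.492, 0.508]
wrist_force: [-1.2, 1.4, 8.8]
width: 0.549
t 24.65 tcp [ 0.4242 -0.2304  0.0542] toolx [ 0.001 -0.001 -1.   ] closing 0.03 w 0.549 F [-1.2  1.4  8.8] j7 -0.35
  translation [-0.1157  0.193  -0.2517]
  yaw (about tool x, down): -0.006 or 3.135
```

View pics/w13.png

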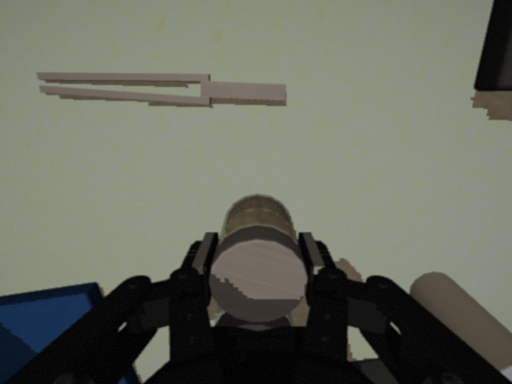

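```bash
python3 -m handwheel '{"jaw":[-1,-1,-1,-1,-1,-1,-1,-1,-1,-1],"translation":[[-0.02,0,0],[-0.05,0,0],[-0.09,0,0],[-0.12,0.02,-0.026],[-0.12,0.045,-0.059],[-0.12,0.07,-0.091],[-0.12,0.095,-0.124],[-0.12,0.12,-0.157],[-0.12,0.145,-0.189],[-0.12,0.165,-0.215]],"yaw":[0,0,0,0,0,0,0,0,0,0]}'
python3 -m handwheel '{"jaw":[-1,-1,-1,-1,-1],"translation":[[0,0.015,-0.02],[0,0.028,-0.037],[0,0.028,-0.037],[0,0.028,-0.037],[0,0.028,-0.037]],"yaw":[0,0,0,0,0]}'
python3 -c "
from h import *
plan(.6095,.027,.097,0.036);snap('wrist','w14')"
```

```text
t: 25.7
tcp_pos: [0.5835, -0.0082, 0.1737]
tcp_rot: [0.493, 0.508, -0.492, 0.508]
wrist_force: [0.4, 0.4, -1.5]
width: 0.548
t: 26.2
tcp_pos: [0.6086, 0.0263, 0.1732]
tcp_rot: [0.492, 0.507, -0.493, 0.507]
wrist_force: [-0.2, 0.0, -1.0]
width: 0.549
t 26.2 tcp [0.6086 0.0263 0.1732] toolx [-0.001 -0.001 -1.   ] closing 0.029 w 0.549 F [-0.2  0.  -1. ] j7 -0.57
  translation [ 0.0762  0.001  -0.0008]
  yaw (about tool x, down): -0.007 or 3.134
```

View pics/w14.png

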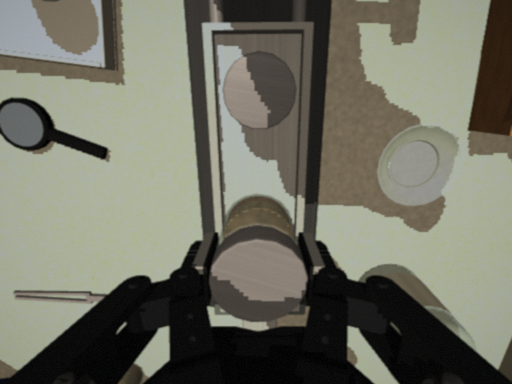

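Jar A stands in the tray (lid at about (259,90)), clear of the jar held in the gripper. I'll lower B at the tray's middle.

```bash
python3 -m handwheel '{"jaw":[-1,-1,-1,-1,-1,-1,-1,-1,-1,-1],"translation":[[0.02,0.001,0],[0.04,0.001,0],[0.055,0.001,0],[0.064,0.001,0],[0.07,0.001,0],[0.073,0.001,0],[0.075,0.001,0],[0.077,0.001,0],[0.077,0.001,0],[0.077,0.001,0]],"yaw":[0,0,0,0,0,0,0,0,0,0]}'
python3 -m handwheel '{"jaw":[-1,0.5,0.5,0.5,0.6,0.6,0.6,0.6,0.6],"translation":[[0.001,0,0],[0.001,0,0],[0.001,0,0],[0.001,0,0],[0.001,0,0],[-0.03,0,0],[-0.07,0,0],[-0.11,0,0],[-0.14,0,0]],"yaw":[0,0,0,0,0,0,0,0,0]}'
python3 -c "
from h import *
plan(.424,-.276,.236,0.036)"
```

```text
t: 27.25
tcp_pos: [0.6104, 0.0276, 0.0965]
tcp_rot: [0.493, 0.507, -0.492, 0.508]
wrist_force: [1.0, -0.8, -1.6]
width: 0.549
t: 28.15
tcp_pos: [0.6106, 0.0279, 0.2386]
tcp_rot: [0.493, 0.507, -0.492, 0.508]
wrist_force: [-0.1, -0.0, 0.3]
width: 0.799
t 28.15 tcp [0.6106 0.0279 0.2386] toolx [ 0.001  0.    -1.   ] closing 0.03 w 0.799 F [-0.1 -0.   0.3] j7 -0.51
  translation [ 0.0022 -0.1957  0.2981]
  yaw (about tool x, down): -0.006 or 3.136
```

```bash
python3 -m handwheel '{"jaw":[1,1,1,1,1,1,1,1,1,1],"translation":[[0,-0.196,0.298],[0,-0.196,0.298],[0,-0.196,0.298],[0,-0.196,0.298],[0,-0.196,0.298],[0,-0.196,0.298],[0,-0.196,0.298],[0,-0.196,0.298],[0,-0.196,0.298],[0,-0.196,0.298]],"yaw":[0,0,0,0,0,0,0,0,0,0]}'
python3 -c "
from h import *
W=snap('wrist','w15')
snap('scene','s15')
plan(.424,-.277,.0525,0.03)"
```

```text
t: 29.15
tcp_pos: [0.4242, -0.2752, 0.2364]
tcp_rot: [0.493, 0.508, -0.492, 0.508]
wrist_force: [0.7, -0.8, -1.1]
width: 0.996
t 29.25 tcp [ 0.4246 -0.2745  0.2364] toolx [ 0.001  0.    -1.   ] closing 0.033 w 0.999 F [ 0.5 -0.4 -0.5] j7 0.09
  translation [ 0.1839 -0.0008  0.0026]
  yaw (about tool x, down): 0.003 or -3.139
```

View pics/w15.png

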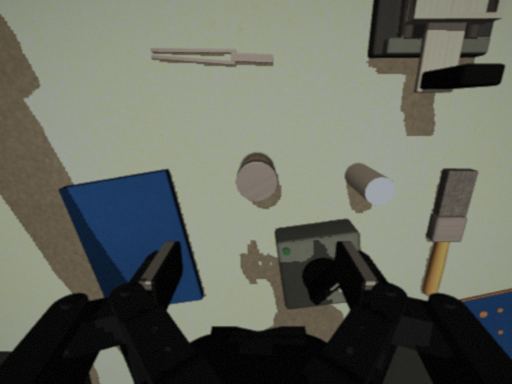

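View pics/s15.png

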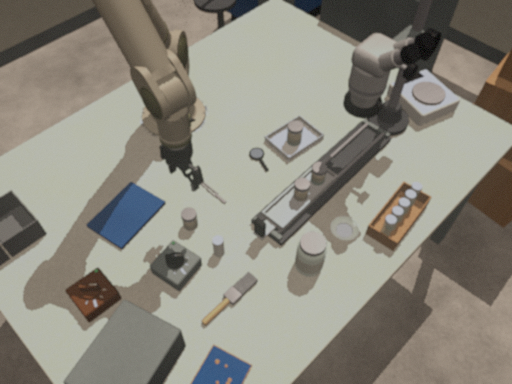

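```bash
python3 -c "
from h import *
print(onz(load('w15'),257,181.5,.066))"
python3 -m handwheel '{"jaw":[1,1,1,1,1,1,1,1,1,1],"translation":[[0,-0.001,0.001],[0.03,-0.001,0.001],[0.07,-0.001,0.001],[0.11,-0.001,0.001],[0.14,-0.001,0.001],[0.17,-0.001,0.001],[0.183,-0.001,0.001],[0.183,-0.001,0.001],[0.183,-0.001,0.001],[0.183,-0.001,0.001]],"yaw":[0,0,0,0,0,0,0,0,0,0]}'
python3 -m handwheel '{"jaw":[-1,-1,-1,-1,-1,-1,-1,-1],"translation":[[0,0,0],[0,0,0],[0,0,0],[0,0,0],[0,0,0],[0,0,0],[0,0,0],[0,0,0]],"yaw":[0,0,0,0,0,0,0,0]}'
python3 -c "
from h import *
plan(.612,-.050,.175,0.036)"
```

```text
[ 0.42366224 -0.27772105  0.066     ]
t: 30.25
tcp_pos: [0.423, -0.2771, 0.0542]
tcp_rot: [0.492, 0.507, -0.492, 0.508]
wrist_force: [-0.2, -0.0, -0.1]
width: 0.998
t: 31.05
tcp_pos: [0.4225, -0.2775, 0.054]
tcp_rot: [0.492, 0.507, -0.493, 0.508]
wrist_force: [-0.2, 0.3, 8.2]
width: 0.545
t 31.05 tcp [ 0.4225 -0.2775  0.054 ] toolx [ 0.001 -0.001 -1.   ] closing 0.03 w 0.545 F [-0.2  0.3  8.2] j7 -0.22
  translation [-0.121   0.1962 -0.2217]
  yaw (about tool x, down): -0.006 or 3.135
```

```bash
python3 -m handwheel '{"jaw":[-1,-1,-1,-1,-1,-1,-1,-1,-1,-1],"translation":[[-0.02,0,0],[-0.05,0,0],[-0.09,0,0],[-0.12,0.02,-0.023],[-0.121,0.047,-0.053],[-0.121,0.074,-0.084],[-0.121,0.1,-0.113],[-0.121,0.127,-0.143],[-0.121,0.153,-0.173],[-0.121,0.174,-0.197]],"yaw":[0,0,0,0,0,0,0,0,0,0]}'
python3 -m handwheel '{"jaw":[-1,-1,-1,-1,-1],"translation":[[0,0.013,-0.015],[0,0.022,-0.025],[0,0.022,-0.025],[0,0.022,-0.025],[0,0.022,-0.025]],"yaw":[0,0,0,0,0]}'
python3 -c "
from h import *
plan(.612,-.05,.097,0.036);snap('wrist','w16')"
```

```text
t: 32.05
tcp_pos: [0.5915, -0.0729, 0.1744]
tcp_rot: [0.492, 0.508, -0.492, 0.508]
wrist_force: [0.1, 0.2, -1.2]
width: 0.546
t: 32.55
tcp_pos: [0.6107, -0.0511, 0.1741]
tcp_rot: [0.492, 0.507, -0.493, 0.507]
wrist_force: [-0.6, -0.3, -2.4]
width: 0.549
t 32.55 tcp [ 0.6107 -0.0511  0.1741] toolx [-0.001 -0.001 -1.   ] closing 0.028 w 0.549 F [-0.6 -0.3 -2.4] j7 -0.43
  translation [ 0.0771  0.0014 -0.0011]
  yaw (about tool x, down): -0.008 or 3.134
```

View pics/w16.png

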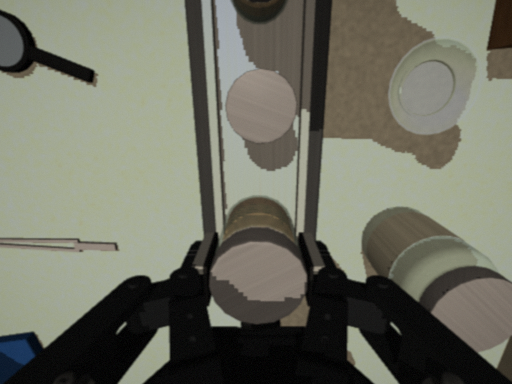

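```bash
python3 -c "
from h import *
print(onz(load('w16'),472,312,.13), onz(load('w16'),261,105,.108))"
python3 -m handwheel '{"jaw":[-1,-1,-1,-1,-1,-1,-1,-1,-1,-1],"translation":[[0.02,0.001,-0.001],[0.04,0.001,-0.001],[0.055,0.001,-0.001],[0.064,0.001,-0.001],[0.07,0.001,-0.001],[0.073,0.001,-0.001],[0.075,0.001,-0.001],[0.078,0.001,-0.001],[0.078,0.001,-0.001],[0.078,0.001,-0.001]],"yaw":[0,0,0,0,0,0,0,0,0,0]}'
python3 -m handwheel '{"jaw":[-1,0.5,0.5,0.5,0.6,0.6,0.6,0.6,0.6,0.6],"translation":[[0.001,0,0],[0.001,0,0],[0.001,0,0],[0.001,0,0],[0.001,0,0],[-0.03,0,0],[-0.07,0,0],[-0.11,0,0],[-0.14,0,0],[-0.14,0,0]],"yaw":[0,0,0,0,0,0,0,0,0,0]}'
python3 -c "
from h import *
plan(.6156,-.165,.24,np.pi/2+.036);snap('scene','s17')
snap('wrist','w17')"
```

```text
[ 0.77429243 -0.11458978  0.13      ] [0.61063809 0.02908415 0.108     ]
t: 33.6
tcp_pos: [0.6127, -0.0484, 0.0965]
tcp_rot: [0.492, 0.507, -0.492, 0.508]
wrist_force: [-0.1, 0.2, -1.3]
width: 0.546
t: 34.6
tcp_pos: [0.6145, -0.048, 0.2406]
tcp_rot: [0.494, 0.506, -0.491, 0.509]
wrist_force: [0.5, 1.0, 0.9]
width: 0.801
t 34.6 tcp [ 0.6145 -0.048   0.2406] toolx [ 0.007 -0.    -1.   ] closing 0.03 w 0.801 F [0.5 1.  0.9] j7 -0.38
  translation [ 0.0006 -0.0024  0.117 ]
  yaw (about tool x, down): 1.565 or -1.577
```

View pics/s17.png

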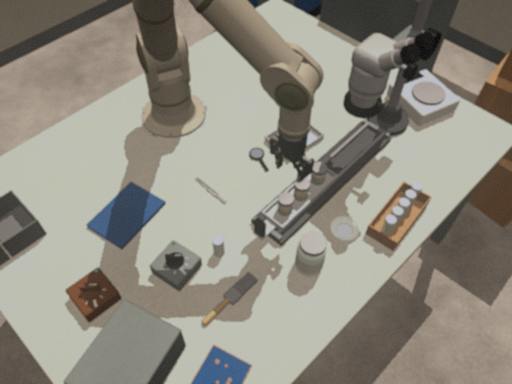

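View pics/w17.png

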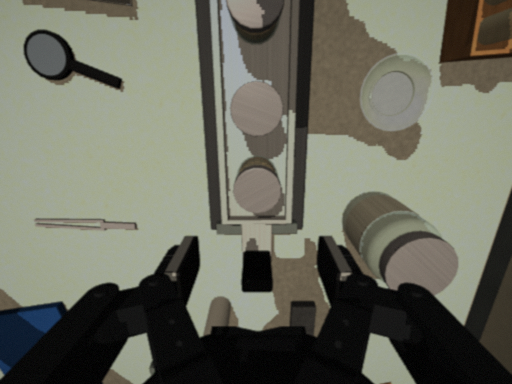

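```bash
python3 -c "
from h import *
print(onz(load('w17'),257.5,270,.105))"
python3 -m handwheel '{"jaw":[0.2,0.2,0.2,0.2,0.2,0.2,0.2,0.2,0.2,0.2],"translation":[[0,-0.001,0.04],[0,-0.001,0.08],[0,-0.002,0.117],[0,-0.002,0.117],[0,-0.002,0.117],[0,-0.002,0.117],[0,-0.002,0.117],[0,-0.002,0.117],[0,-0.002,0.117],[0,-0.002,0.117]],"yaw":[0.14,0.28,0.42,0.56,0.7,0.84,0.98,1.12,1.26,1.4]}'
python3 -m handwheel '{"jaw":[0.2,0.2,0.2],"translation":[[0,0,0],[0,0,0],[0,0,0]],"yaw":[0.1,0.165,0.165]}'
python3 -c "
from h import *
snap('wrist','w18')
plan(.6158,-.165,.097,np.pi/2+.036)"
```

```text
[ 0.61671842 -0.14192108  0.105     ]
t: 35.7
tcp_pos: [0.6133, -0.1654, 0.2345]
tcp_rot: [-0.703, -0.069, 0.705, -0.069]
wrist_force: [-0.2, -0.2, -0.3]
width: 0.6
t: 36.0
tcp_pos: [0.6135, -0.1651, 0.2347]
tcp_rot: [-0.706, -0.012, 0.708, -0.012]
wrist_force: [-0.5, -0.2, 0.0]
width: 0.6
t 36.05 tcp [ 0.6136 -0.1651  0.2349] toolx [-0.002 -0.    -1.   ] closing -1.533 w 0.6 F [-0.7 -1.2 -0.5] j7 -1.47
  translation [ 0.1379 -0.     -0.0025]
  yaw (about tool x, down): 0.002 or -3.14
```

View pics/w18.png

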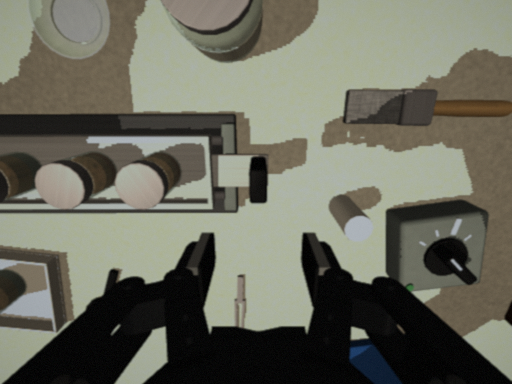

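```bash
python3 -c "
from h import *
W=load('w18')
a=cv2.imread('pics/w18.png')[140:220,220:300];cv2.imwrite('pics/w18z.png',cv2.resize(a,None,fx=7,fy=7,interpolation=cv2.INTER_CUBIC))
print(onz(W,259,183,.105))"
```

```text
[ 0.6200967  -0.16499234  0.105     ]
```

View pics/w18z.png

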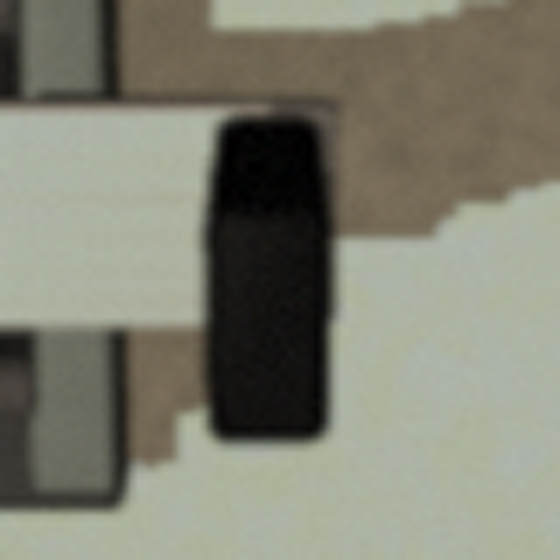

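```bash
python3 -m handwheel '{"jaw":[0.2,0.2,0.2,0.2,0.2,0.2,0.2,-1,-1,-1],"translation":[[0.02,0,-0.003],[0.05,0,-0.003],[0.09,0,-0.003],[0.12,0,-0.003],[0.138,0,-0.003],[0.138,0,-0.003],[0.138,0,-0.003],[0.138,0,-0.003],[0.138,0,-0.003],[0.138,0,-0.003]],"yaw":[0,0,0,0,0,0,0,0,0,0]}'
python3 -m handwheel '{"jaw":[-1,-1,-1,-1,-1],"translation":[[0,0,0],[0,0,0],[0,0,0],[0,0,0],[0,0,0]],"yaw":[0,0,0,0,0]}'
python3 -c "
from h import *
plan(.6065,.105,.097,np.pi/2+.036)"
```

```text
t: 37.05
tcp_pos: [0.6177, -0.1648, 0.0997]
tcp_rot: [0.708, 0.013, -0.706, 0.013]
wrist_force: [-2.0, 2.3, 3.8]
width: 0.203
t: 37.55
tcp_pos: [0.6177, -0.1649, 0.0997]
tcp_rot: [0.708, 0.013, -0.706, 0.013]
wrist_force: [-1.4, 2.8, 7.1]
width: 0.203
t 37.55 tcp [ 0.6177 -0.1649  0.0997] toolx [ 0.002  0.    -1.   ] closing -1.534 w 0.203 F [-1.4  2.8  7.1] j7 -1.51
  translation [ 0.0026 -0.2701  0.0014]
  yaw (about tool x, down): 0.0 or -3.141
```

```bash
python3 -m handwheel '{"jaw":[-1,-1,-1,-1,-1,-1,-1,-1,-1,-1],"translation":[[0,-0.003,0],[0,-0.008,0],[0,-0.015,0],[0,-0.023,0],[0,-0.031,0],[0,-0.039,0],[0,-0.047,0],[0,-0.055,0],[0,-0.063,0],[0,-0.071,0]],"yaw":[0,0,0,0,0,0,0,0,0,0]}'
python3 -m handwheel '{"jaw":[-1,-1,-1,-1,-1,-1,-1,-1,-1,-1],"translation":[[0,-0.008,0],[0,-0.016,0],[0,-0.024,0],[0,-0.032,0],[0,-0.04,0],[0,-0.048,0],[0,-0.056,0],[0,-0.064,0],[0,-0.072,0],[0,-0.08,0]],"yaw":[0,0,0,0,0,0,0,0,0,0]}'
python3 -m handwheel '{"jaw":[-1,-1,-1,-1,-1,-1,-1,-1,-1,-1],"translation":[[0,-0.008,0],[0,-0.016,0],[0,-0.024,0],[0,-0.032,0],[0,-0.04,0],[0,-0.048,0],[0,-0.056,0],[0,-0.064,0],[0,-0.072,0],[0,-0.08,0]],"yaw":[0,0,0,0,0,0,0,0,0,0]}'
python3 -c "
from h import *
plan(.6065,.105,.097,np.pi/2+.036)"
```

```text
t: 38.55
tcp_pos: [0.6152, -0.0949, 0.0997]
tcp_rot: [0.708, 0.012, -0.706, 0.013]
wrist_force: [-0.2, -2.6, 7.5]
width: 0.202
t: 39.55
tcp_pos: [0.6122, -0.0148, 0.0997]
tcp_rot: [0.708, 0.012, -0.706, 0.013]
wrist_force: [-1.5, -2.7, 7.4]
width: 0.202
t: 40.55
tcp_pos: [0.6093, 0.0653, 0.0997]
tcp_rot: [0.708, 0.012, -0.706, 0.013]
wrist_force: [-1.1, -2.8, 8.4]
width: 0.201
t 40.55 tcp [0.6093 0.0653 0.0997] toolx [ 0.002 -0.001 -1.   ] closing -1.535 w 0.201 F [-1.1 -2.8  8.4] j7 -1.84
  translation [ 0.0026 -0.0398  0.0014]
  yaw (about tool x, down): -0.001 or 3.141
```

```bash
python3 -m handwheel '{"jaw":[-1,-1,-1,-1,-1,-1,-1,-1,-1,-1],"translation":[[0,-0.007,0],[0,-0.014,0],[0,-0.02,0],[0,-0.025,0],[0,-0.029,0],[0,-0.033,0],[0,-0.036,0],[0,-0.039,0],[0,-0.042,0],[0,-0.044,0]],"yaw":[0,0,0,0,0,0,0,0,0,0]}'
python3 -m handwheel '{"jaw":[-1,-1,-1],"translation":[[0,-0.001,0],[0,-0.002,0],[0,-0.002,0]],"yaw":[0,0,0]}'
python3 -c "
from h import *
plan(.6065,.105,.097,np.pi/2+.036);snap('scene','s19')"
```

```text
t: 41.55
tcp_pos: [0.6079, 0.1051, 0.0997]
tcp_rot: [0.707, 0.01, -0.707, 0.013]
wrist_force: [-0.5, -18.4, 10.7]
width: 0.198
t: 41.85
tcp_pos: [0.6079, 0.1052, 0.0997]
tcp_rot: [0.707, 0.009, -0.707, 0.013]
wrist_force: [-0.7, -19.2, 11.1]
width: 0.2
t 41.85 tcp [0.6079 0.1052 0.0997] toolx [ 0.001 -0.006 -1.   ] closing -1.539 w 0.2 F [ -0.7 -19.2  11.1] j7 -1.9
  translation [0.0027 0.0001 0.0014]
  yaw (about tool x, down): -0.005 or 3.137
```

View pics/s19.png

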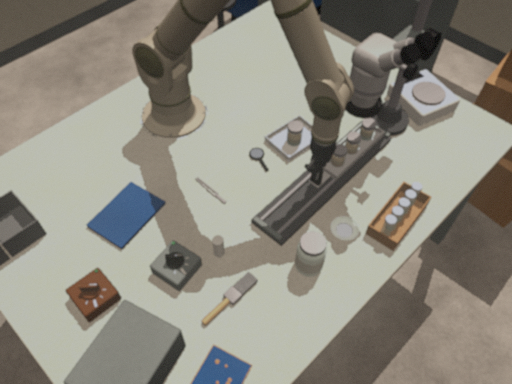

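```bash
python3 -m handwheel '{"jaw":[0,0,0,0,0,0,0,0,0,0],"translation":[[0,0,0],[0,0.001,0],[0,0.002,0],[0,0.003,0],[0,0.003,0],[-0.04,0.003,0],[-0.08,0.003,0],[-0.12,0.003,0],[-0.15,0.003,0],[-0.15,0.003,0]],"yaw":[0,0,0,0,0,0,0,0,0,0]}'
python3 -c "
from h import *
plan(.515,-.37,.25,0);W=snap('wrist','w20')"
```

```text
t: 42.9
tcp_pos: [0.6092, 0.1092, 0.2527]
tcp_rot: [0.709, 0.013, -0.705, 0.012]
wrist_force: [0.5, -0.6, -0.2]
width: 0.501
t 42.9 tcp [0.6092 0.1092 0.2527] toolx [ 0.007  0.002 -1.   ] closing -1.535 w 0.501 F [ 0.5 -0.6 -0.2] j7 -1.86
  translation [0.0012 0.4755 0.1113]
  yaw (about tool x, down): -1.535 or 1.607
```

View pics/w20.png

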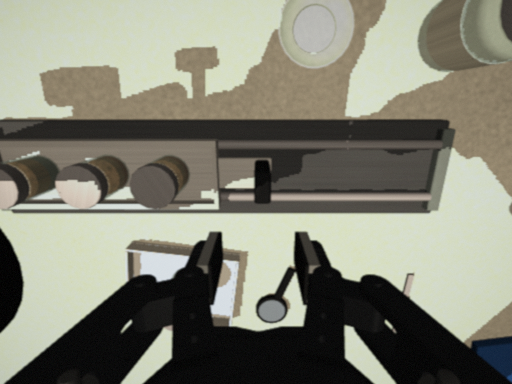

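```bash
python3 -m handwheel '{"jaw":[0.5,0.5,0.5,0.5,0.5,0.5,0.5,0.5,0.5,0.5],"translation":[[0,0.515,0.11],[0,0.515,0.11],[0,0.515,0.11],[0,0.515,0.11],[0,0.515,0.11],[0,0.515,0.11],[0,0.515,0.11],[0,0.515,0.11],[0,0.515,0.11],[0,0.515,0.11]],"yaw":[-0.1,-0.2,-0.3,-0.4,-0.5,-0.6,-0.7,-0.8,-0.86,-0.86]}'
python3 -m handwheel '{"jaw":[1,1,1],"translation":[[0,0.04,0],[0,0.04,0],[0,0.04,0]],"yaw":[0,0,0]}'
python3 -c "
from h import *
plan(.516,-.41,.25,-.67);W=snap('wrist','w21');
a=cv2.imread('pics/w21.png')[90:250,170:350];cv2.imwrite('pics/w21z.png',cv2.resize(a,None,fx=3.5,fy=3.5,interpolation=cv2.INTER_CUBIC))"
```

```text
t: 43.95
tcp_pos: [0.5193, -0.3855, 0.2467]
tcp_rot: [-0.637, -0.308, 0.637, -0.306]
wrist_force: [0.9, -0.3, 0.2]
width: 0.756
t: 44.25
tcp_pos: [0.5514, -0.4086, 0.2462]
tcp_rot: [-0.637, -0.307, 0.638, -0.305]
wrist_force: [-0.3, 1.5, 0.6]
width: 1.0
t 44.25 tcp [ 0.5514 -0.4086  0.2462] toolx [-0.002  0.002 -1.   ] closing -0.675 w 1.0 F [-0.3  1.5  0.6] j7 -0.31
  translation [-0.0038 -0.0268  0.0232]
  yaw (about tool x, down): -0.005 or 3.136
```

View pics/w21.png

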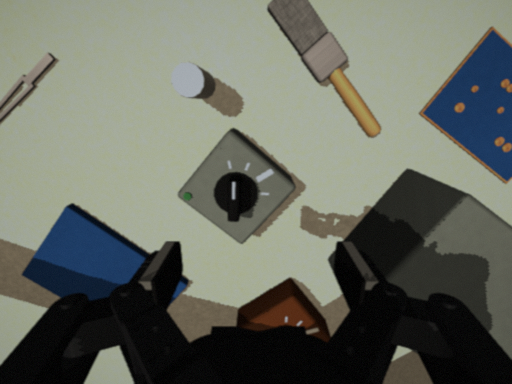

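View pics/w21z.png

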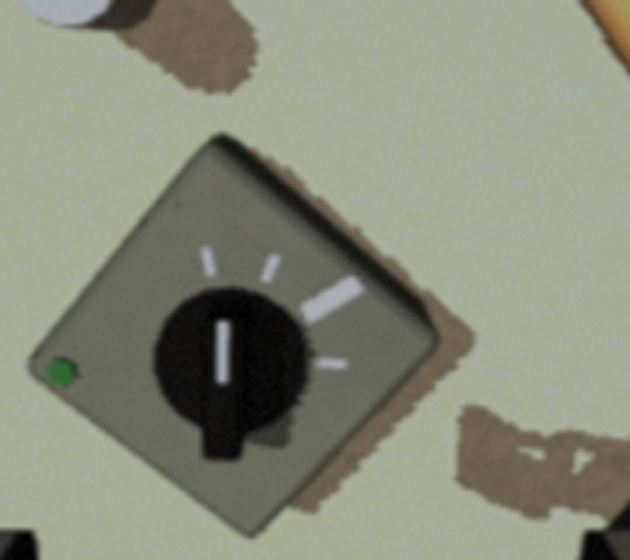

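Run:
```python
from h import *
W=load('w21'); f=lambda p,z:onz(W,170+(p[0]+.5)/3.5-.5,90+(p[1]+.5)/3.5-.5,z)[:2]
def an(a,b): d=b-a; return np.arctan2(d[1],d[0])
a,b,c=f((222,383),.085),f((223,321),.085),f((222,458),.085)
print('line',a,b,'len',np.linalg.norm(b-a),'ang',an(a,b),'end',c, 'len tip-end',np.linalg.norm(b-c))
box=[f(p,.05) for p in [(30,365),(222,135),(438,340),(252,536)]]
print('box',np.round(box,4),np.mean(box,0), [np.linalg.norm(box[i]-box[i-1]).round(3) for i in range(4)],'yaws',an(box[0],box[1]),an(box[3],box[2]),an(box[3],box[0])-np.pi/2,an(box[2],box[1])-np.pi/2)
C=np.mean(box,0)
for n,p,q in [('m0',(205,248),(212,275)),('m1',(277,256),(265,282)),('long',(360,284),(305,313)),('m3',(346,364),(317,363))]:
    P,Q=f(p,.05),f(q,.05); print(n,an(Q,P).round(3),an(C,P).round(3),np.linalg.norm(P-Q).round(4))
print('skirt c',f((231,360),.055))
```

```text
line [ 0.51632502 -0.40663968] [ 0.52990225 -0.39112078] len 0.020619830960197663 ang 0.8520321590663555 end [ 0.49938459 -0.42660501] len tip-end 0.04680232959655961
box [[ 0.4563 -0.3663]
 [ 0.5619 -0.3479]
 [ 0.5757 -0.4496]
 [ 0.4744 -0.4686]] [ 0.51708801 -0.40813017] [np.float64(0.104), np.float64(0.107), np.float64(0.103), np.float64(0.103)] yaws 0.17272183321466092 0.18547867561974204 0.17530264278525354 0.1353257702494861
m0 1.114 1.148 0.0097
m1 0.462 0.482 0.0101
long -0.173 -0.164 0.0218
m3 -0.71 -0.796 0.0104
skirt c [ 0.51509976 -0.40866285]
```

```bash
python3 -c "
from h import *
plan(.516,-.408,.086,-.719)"
```

```text
t 44.3 tcp [ 0.5512 -0.4078  0.2466] toolx [-0.002  0.002 -1.   ] closing -0.674 w 1.0 F [ 0.4  0.4 -0. ] j7 -0.31
  translation [ 0.1606 -0.0269  0.0222]
  yaw (about tool x, down): 0.045 or -3.097
```

```bash
python3 -m handwheel '{"jaw":[0,0,0,0,0,0,0,0,0,0],"translation":[[0,-0.027,0.022],[0,-0.027,0.022],[0.03,-0.027,0.022],[0.07,-0.027,0.022],[0.11,-0.027,0.022],[0.14,-0.027,0.022],[0.155,-0.027,0.022],[0.16,-0.027,0.022],[0.16,-0.027,0.022],[0.16,-0.027,0.022]],"yaw":[0.045,0.045,0.045,0.045,0.045,0.045,0.045,0.045,0.045,0.045]}'
python3 -c "
from h import *
plan(.516,-.408,.086,-.719)"
```

```text
t: 45.3
tcp_pos: [0.5176, -0.4094, 0.0898]
tcp_rot: [0.644, 0.291, -0.644, 0.292]
wrist_force: [-0.0, -1.2, 1.0]
width: 0.499
t 45.3 tcp [ 0.5176 -0.4094  0.0898] toolx [ 0.002 -0.001 -1.   ] closing -0.72 w 0.499 F [-0.  -1.2  1. ] j7 -0.39
  translation [ 0.0037 -0.0021 -0.    ]
  yaw (about tool x, down): -0.001 or 3.141
```

```bash
python3 -m handwheel '{"jaw":[0,0,-1,-1,-1,-1,-1,-1,-1],"translation":[[0.002,-0.002,0],[0.004,-0.002,0],[0.004,-0.002,0],[0.004,-0.002,0],[0.004,-0.002,0],[0.004,-0.002,0],[0.004,-0.002,0],[0.004,-0.002,0],[0.004,-0.002,0]],"yaw":[0,0,0,0,0,0,0,0,0]}'
python3 -c "
from h import *
plan(.516,-.408,.086,-.14-np.pi/2)"
```

```text
t: 46.2
tcp_pos: [0.5156, -0.4081, 0.0847]
tcp_rot: [0.644, 0.292, -0.644, 0.292]
wrist_force: [-0.2, 0.3, 5.4]
width: 0.152
t 46.2 tcp [ 0.5156 -0.4081  0.0847] toolx [ 0.001 -0.001 -1.   ] closing -0.72 w 0.152 F [-0.2  0.3  5.4] j7 -0.4
  translation [-0.0013  0.0002 -0.0004]
  yaw (about tool x, down): 0.991 or -2.151
```

```bash
python3 -m handwheel '{"jaw":[-1,-1,-1,-1,-1,-1,-1,-1,-1,-1],"translation":[[0,0,0],[0,0,0],[0,0,0],[0,0,0],[0,0,0],[0,0,0],[0,0,0],[0,0,0],[0,0,0],[0,0,0]],"yaw":[0.1,0.22,0.34,0.46,0.58,0.7,0.82,0.92,0.99,0.99]}'
python3 -m handwheel '{"jaw":[-1,-1],"translation":[[0,0,0],[0,0,0]],"yaw":[0,0]}'
python3 -c "
from h import *
plan(.516,-.408,.086,-.14-np.pi/2);print(state()['moment'])"
```

```text
t: 47.2
tcp_pos: [0.5165, -0.4104, 0.0847]
tcp_rot: [0.706, -0.052, -0.704, -0.049]
wrist_force: [3.4, -7.4, -0.5]
width: 0.151
t: 47.4
tcp_pos: [0.5165, -0.4104, 0.0848]
tcp_rot: [0.707, -0.051, -0.704, -0.048]
wrist_force: [2.7, -7.7, 0.0]
width: 0.154
t 47.4 tcp [ 0.5165 -0.4104  0.0848] toolx [ 0.003 -0.004 -1.   ] closing -1.711 w 0.154 F [ 2.7 -7.7  0. ] j7 -1.07
  translation [-0.0013 -0.0023  0.0008]
  yaw (about tool x, down): -0.0 or 3.141
[-1.41779014 -0.53026425  0.01598343]
```

Release, rise, and look.

```bash
python3 -m handwheel '{"jaw":[0,0,0,0,0,0,0,1,1,1],"translation":[[0,0,0],[0,0,0],[0,0,0],[0,0,0],[-0.04,0,0],[-0.08,0,0],[-0.12,0,0],[-0.155,0,0],[-0.155,0,0],[-0.155,0,0]],"yaw":[0,0,0,0,0,0,0,0,0,0]}'
python3 -c "
from h import *
plan(.516,-.41,.25,-.67);W=snap('wrist','w22');
a=cv2.imread('pics/w22.png')[100:260,170:350];cv2.imwrite('pics/w22z.png',cv2.resize(a,None,fx=3.5,fy=3.5,interpolation=cv2.INTER_CUBIC))"
```

```text
t: 48.4
tcp_pos: [0.5155, -0.4077, 0.2401]
tcp_rot: [0.706, -0.049, -0.705, -0.049]
wrist_force: [-0.1, -0.0, -0.3]
width: 0.976
t 48.4 tcp [ 0.5155 -0.4077  0.2401] toolx [ 0.001 -0.001 -1.   ] closing -1.71 w 0.976 F [-0.1 -0.  -0.3] j7 -1.08
  translation [-0.0099  0.0022 -0.0008]
  yaw (about tool x, down): -1.04 or 2.102
```

View pics/w22z.png

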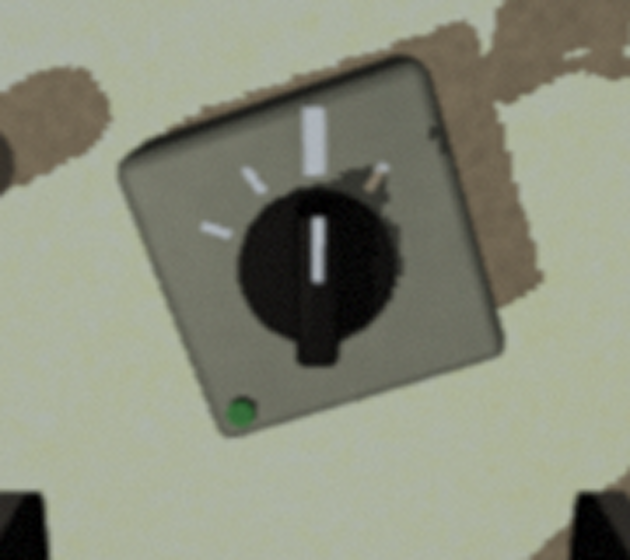

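Run:
```python
from h import *
W=load('w22'); g=cv2.cvtColor(cv2.resize(W['pixels'][100:260,170:350],None,fx=3.5,fy=3.5,interpolation=cv2.INTER_CUBIC),cv2.COLOR_RGB2GRAY)
f=lambda p,z:onz(W,170+(p[0]+.5)/3.5-.5,100+(p[1]+.5)/3.5-.5,z)[:2]
m=(g>160).astype(np.uint8); n,l,s,c=cv2.connectedComponentsWithStats(m)
for i in range(1,n):
    x,y,w,h,A=s[i]
    if A<100 or not(190<c[i][0]<400 and 100<c[i][1]<300): continue
    ys,xs=np.nonzero(l==i); z=.085 if abs(c[i][1]-250)<25 else .05
    P=np.array([f((a,b),z) for a,b in zip(xs[::5],ys[::5])]); u=np.linalg.svd(P-P.mean(0))[2][0]; u*=np.sign(u[0])
    print(c[i].round(0),A,z,'ang',np.arctan2(u[1],u[0]).round(3),'cent',P.mean(0).round(4),'from C',np.arctan2(*(P.mean(0)-[.516,-.4082])[::-1]).round(3))
```

```text
[314. 141.] 1135 0.05 ang -0.135 cent [ 0.5556 -0.414 ] from C -0.146
[254. 180.] 157 0.05 ang 0.497 cent [ 0.5456 -0.3924] from C 0.492
[317. 248.] 313 0.085 ang -0.125 cent [ 0.5284 -0.4113] from C -0.244
[215. 230.] 154 0.085 ang 1.093 cent [ 0.5381 -0.3816] from C 0.877
```

```bash
python3 -m handwheel '{"jaw":[1,1,1,1,1,1,1,1,1,1],"translation":[[-0.03,0.04,0.05],[-0.05,0.08,0.1],[-0.05,0.12,0.14],[-0.05,0.16,0.18],[-0.05,0.2,0.22],[-0.05,0.22,0.24],[-0.05,0.22,0.24],[-0.05,0.22,0.24],[-0.05,0.22,0.24],[-0.05,0.22,0.24]],"yaw":[0,0,0,0,0,0,0,0,0,0]}'
python3 -c "
from h import *
snap('scene','s23');snap('top','t23')
a=cv2.imread('pics/s23.png')[90:290,190:410];cv2.imwrite('pics/s23z.png',cv2.resize(a,None,fx=3,fy=3,interpolation=cv2.INTER_CUBIC))"
```

```text
t: 49.45
tcp_pos: [0.2483, -0.5913, 0.2881]
tcp_rot: [-0.705, 0.048, 0.706, 0.049]
wrist_force: [0.3, 0.9, -0.4]
width: 0.998
```

View pics/s23z.png

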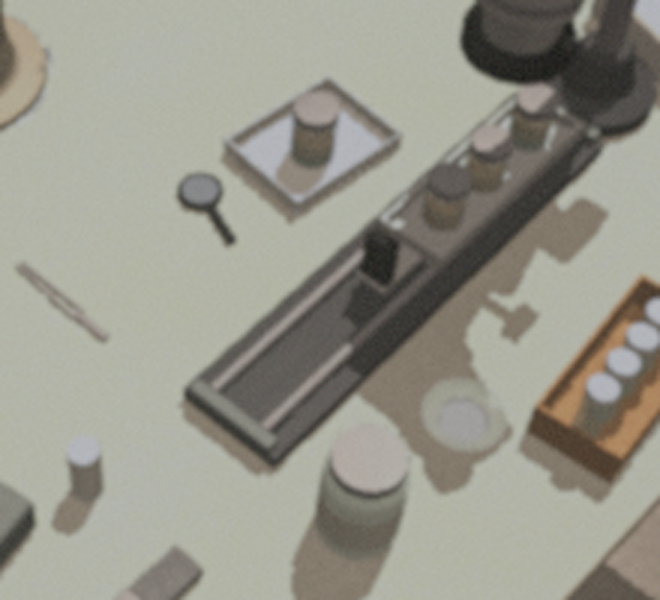

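View pics/t23.png

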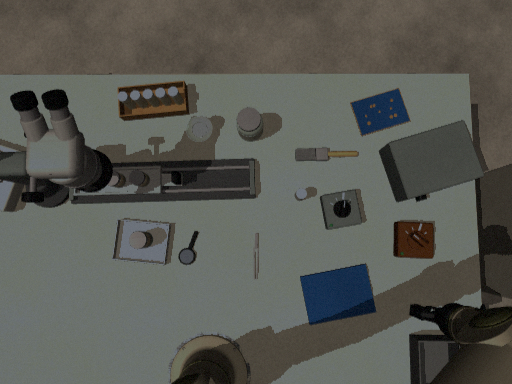

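View pics/s23.png

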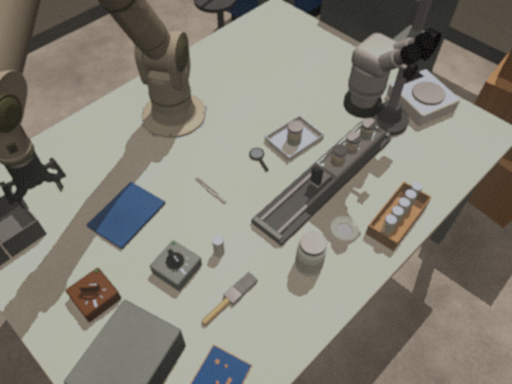

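```bash
python3 -c "
from h import *
S=load('s23'); print('handle top', onz(S,190+379/3,90+236/3,.105))
s=state();print(s['wrist_force'],abs(s['dq']).max())
from plant import sign_off
print(sign_off())"
```

```text
handle top [0.60450648 0.10258582 0.105     ]
[0.06957232 0.60640988 0.6440668 ] 0.006186516080468862
the job is handed in; nothing more can be done
None
```

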